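Wind the probe head down to its stop

ROBOT

A 7-joint arm with a two-finger parallel gripper is mounted at the origin on the work surface. World frame = base frame: x ahead of the robot, y to its left, z up, the work surface at z = 0. Lengths are in m, angles in rad, forces in N, time in s.
With the tool pointing down it reaches from about 0.4 to 0.85 m from the base axis. Payload 4.5 kg.
Tool frame: the origin (TCP) lies at the very end of the fingers, on their centre line; the grasp point (between the pads) lies 19 mm behind it; z points along the fingers, x is the direction in which the jaws open and shut, and the axes are right-handed (so a half turn about z gives the same grasp; the last joint's range is limited). The gripper opens to 88 mm and grips with 3 to 60 N. Pads are 18 mm wide; open, the fingers measure 123 mm over their backs; the gripper's body (75 mm by 187 mm) begins 45 mm behind the grasp point.
Start: joints at [1.219, 0.689, -0.195, 1.565, 0.157, 0.902, -0.215], TCP at [0.235, -0.579, 0.239] pointing down, gripper open.
Joint ranges: [-3.01, 3.01], [-0.46, 2.08], [-1.47, 1.51], [0.13, 2.56], [-1, 4.14], [0.04, 2.09], [-2.66, 2.66]. Speed limits (rad/s): [2.57, 2.57, 3.14, 3.14, 3.14, 3.14, 3.14].

INTERFACE

Orientations are given as a unit quaternion [x, y, z, w].
In Python, from plant import * gives the robot as it stands.
- The arm moves only by the tool apply_moves, never from a script. Its argument "series" is a list of rows, each an object of numbers: "x", "y", "z": the shift along the tool's x, y, z in units of 80 cm (1.0 is 80 cm); "wx", "wy", "wz": the turn, a rotation vector about the tool's x, y, z in units of pi rad (1.0 is pi rad); "fingers": the opening, from -1 (shut) to 1 (fully open), so that 0 is half open. In form: [{"x": .., "y": .., "z": .., "wx": .., "wy": .., "wz": .., "fingers": ..}, ...]. A call has 1 to 8 rows; each row shifts and turns the pose as measured when the row begins, along the tool's axes as they then stand; what a row does not reach is not made up. A row lasts 1/8 s, in which the tool goes at most 62.5 mm and 10.7 degrees, less where a joint would pass 70% of its speed; a pose out of reach is approached as far as the arm can. A call with a number of a shift or a turn outside -1 to 1 is refused whole. A call with a gripper value outside its range is refused whole. The fingers move at their own pace and stop on an object; "force" is the grip in N (left out, the last holds). Time passes only in rows, so rows that do not move let the fingers close. It gives the time, the measured TCP pose, the force and the opening at its end, in the units of the state.
- get_state(): the state, without advancing time (a new reading comes with each control period).
- snapshot(name): name is "scene" or "top" or "wrist"; returns (picture, depth): 384x512x3 uint8, red, green, blue; 384x512 float32, m along the optical axis (not along the pixel's ray), 0 where there is no reading.
- camera_model(name): a dict with "camera_matrix" (3x3 intrinsics, pixels), "dist_coeffs" ([k1, k2, p1, p2, k3] as OpenCV has them; the pictures are not rectified), "world_from_camera" (4x4, takes a point from camera to world coordinates). Camera axes: x right, y up, looking along -z (the intrinsics and any distortion apply to the point x, -y, -z); pixel columns grow to the right and rows downward; lengths in m; the calibration is good to about 2 mm. A picture is of the moment at which its call begins: read the wrist's pose just before it. camera_model takes no time and is no camera call; for the wrist camera it gives the pose at the moment of the call.
- finish_job(): hands the job in, once; it reports no verdict.
The state is a dict: "clock": time; "q": joint angles; "qd": joint speeds; "joint_torque": joint torques, N m; "tool_pos": TCP position; "eef_rot": TCP orientation; "contact_force": force on the tool from outside, world axes, zero at the start; "moment": the same for the moment, N m; "opening": opening from 0.0 (shut) to 1.0 (fully open).
Only numpy, scipy, OpenCV 4.12 (cv2) and the standard library are available. Lean on these libraries where they do the work, as an engineer would, in place of code of your own. Each camera call takes 0.05 s, during which the arm holds its last target. There are 200 camera calls.

TASK

Take the crank off its parking pin, fit it fully home on the brass square on top of the probe stand, and wind it clockwise until the probe head comes gently up against its lower stop. Then lift the crank off and put it back on its parking pin, fully down; do not force anything, and leave the other things on the bench where they are.

Things in the scene. Friction and masses are not known exactly. Their poses are not given: they have to be found in the camera images.
- crank: Removable steel crank, 0.18 to 0.29 kg. Origin: centre of the square socket's mouth, under the hub; z up through the hub, x along the arm to the knob. Hub: upright square block 30 x 30 mm, 45 high, its +-y faces flat and free. Socket 15 mm square, 26 deep. Arm 16 wide, 8 thick, top flush with the hub's top, out to x = 76 mm. Starts upright on the parking pin.
- knob (a point): Mid-height of the crank's black knob, which stands up from the arm: 65 mm from the crank's axis, 75 mm above the socket's mouth. The knob is 23 mm across and 50 mm tall (47 to 97 mm above the mouth) and spins freely on its own upright axle.
- stand: Probe stand, fixed: aluminium plinth 150 x 200 mm, 37 high, with a column, a blue head sliding down it and a steel drum. Origin on the bench under the spindle's upright axis. Plinth spans x -75 to 75, y -140 to 60 mm. Column top plate at z = 152 mm, 74 x 110 mm.
- square_foot (a point): On the spindle's axis, on top of the round steel shoulder (29 mm across) from which the brass square rises. A crank that is fully home has its socket's mouth here. Axes are the stand's: the angle at which the square stands is not measured; it must be felt or seen.
- square_top (a point): On the spindle's axis at the top of the brass square: 14 mm square (0.5 mm play a side in the socket), 24 mm high, top edges bevelled 1 mm. Stiff: 0.15 N m, 2.3 N at the knob. Clockwise from above lowers the head 12 mm a turn; 0.5 to 1.2 turns to the lower stop, which is hard and felt at the crank (over about 20 N at the knob is forcing it). It stays where it is left.
- probe_tip (a point): Lower end of the probe on the blue head, above the drum, 92 mm to the -y side of the spindle; it moves up and down only. At the lower stop it stands 86.1 mm above the stand's origin (4 mm above the drum's top).
- holder: Crank holder, fixed: black block 80 x 90 mm, 25 high, with a round steel parking pin in the middle of its top and five screwdriver bits 5 mm high along its +x edge. Origin: centre of its underside.
- pin_foot (a point): Foot of the parking pin, on the holder's top face. The pin is 12 mm across and 21 high, its top 4 mm coned, upright; the crank's socket goes over it at any angle (1.5 mm play a side) until the hub rests on the block.
- sample_box: Bystander: small orange box with a white lid, 31 x 43 x 17 mm, standing on the plinth beside the column. Origin: centre of its underside.
- tape: Bystander: black ring-shaped roll of tape lying on the bench by the holder, 58 mm across, 16 high. Origin: centre of its underside.
- sample_pot: Bystander: small jar with a blue cap, 28 mm across, 32 high, standing on the plinth beside the drum. Origin: centre of its underside.
Not all that is in view belongs to the job. Several things have the shape of the holder; the one meant has the colours described above.

How it is judged:
By the outcome, as a careful person would: the job done as asked, in the order asked, and still so for the second after the job is handed in, with the robot touching nothing.
It also fails if it takes over 72 s, if anything falls off the work surface, if the arm or the gripper's body presses on something with over 40 N, if the wrist force passes 120 N, or if a joint passes its speed limit or range.

## Working session

There is one attempt and no reset: what is moved stays moved. The work goes in short steps, Python scripts to look and compute and a tool call to move; the robot and the scene stay as the last step left them, time stands still between calls to the robot, and variables do not carry over. Pictures are saved under pics/ and viewed, about 8 in all and at most 12, crops included, and the job is handed in when it is done.

Besides the shell and the picture viewer there is one more tool, called after "Request:" as name(argument=value, ...) on one line, values as JSON. apply_moves: Moves the arm, as the interface text tells. Its arguments: {"type":"object","properties":{"series":{"type":"array","items":{"type":"object","properties":{"x":{"type":"number"},"y":{"type":"number"},"z":{"type":"number"},"wx":{"type":"number"},"wy":{"type":"number"},"wz":{"type":"number"},"fingers":{"type":"number"}}}},"force":{"type":"number"}},"required":["series"]}

```bash
ls; mkdir -p pics; python3 - <<'E'
from plant import *
import cv2,numpy as np
s=get_state();print({k:np.round(v,3).tolist() for k,v in s.items()})
ims=[]
for n in("scene","top"):
    p,d=snapshot(n);cv2.imwrite(f'pics/{n}0.png',p[:,:,::-1]);np.save(f'pics/{n}0.npy',d)
    m=camera_model(n);print(n,{k:np.round(v,3).tolist() for k,v in m.items()})
E
```

```text
pics
{'clock': 0.0, 'q': [1.219, 0.69, -0.194, 1.566, 0.157, 0.902, -0.215], 'qd': [0.001, 0.0, 0.001, -0.0, 0.001, 0.001, -0.001], 'joint_torque': [0.0, -52.755, -1.267, -15.343, -0.053, 0.007, 0.0], 'tool_pos': [0.235, -0.579, 0.238], 'eef_rot': [0.83, -0.558, -0.001, -0.0], 'contact_force': [0.254, -0.065, -0.7], 'moment': [-0.009, -0.035, 0.016], 'opening': 0.999}
scene {'camera_matrix': [[481.831, 0.0, 263.262], [0.0, 481.831, 194.977], [0.0, 0.0, 1.0]], 'dist_coeffs': [-0.001, 0.0, 0.0, 0.0, 0.0], 'world_from_camera': [[0.776, -0.438, 0.454, 0.983], [0.631, 0.522, -0.575, -0.577], [0.015, 0.732, 0.681, 0.797], [0.0, 0.0, 0.0, 1.0]]}
top {'camera_matrix': [[423.505, 0.0, 249.683], [0.0, 423.505, 195.054], [0.0, 0.0, 1.0]], 'dist_coeffs': [-0.121, 0.0, 0.0, 0.0, 0.0], 'world_from_camera': [[-0.004, 0.991, -0.137, 0.382], [-1.0, -0.008, -0.029, -0.018], [-0.03, 0.137, 0.99, 1.027], [0.0, 0.0, 0.0, 1.0]]}
```

View pics/scene0.png

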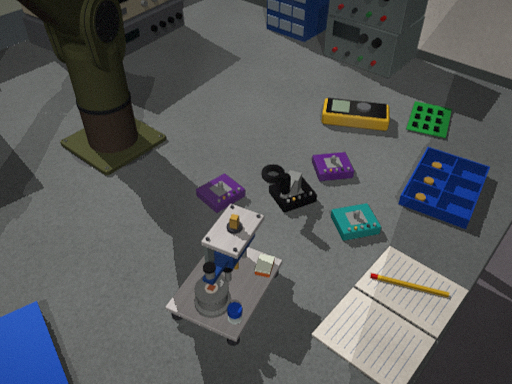

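View pics/top0.png

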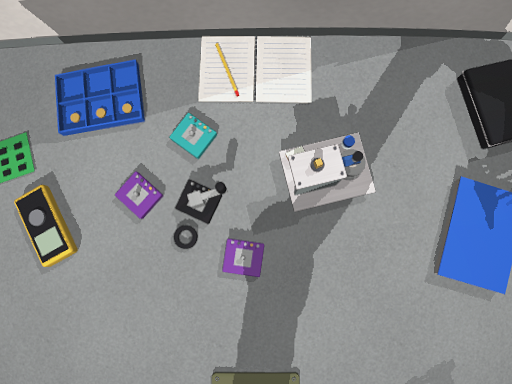

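The scene view shows the crank on the black holder at about (292,187), with the tape at (272,173). The stand's brass square is at about (235,222).

Things that could be mistaken for the holder, in top-view pixels: purple (139,194), purple (243,257) and teal (193,134). The black block at (200,200) has the crank and its knob at (220,188), so I choose that one. Next I'll check it in a close crop and take measurements from depth.

```bash
cat > h.py <<'E'
import cv2,numpy as np
def cloud(d,m):
    h,w=d.shape;u,v=np.meshgrid(np.arange(w),np.arange(h))
    pt=np.stack([u,v],-1).reshape(-1,1,2).astype(np.float64)
    n=cv2.undistortPoints(pt,np.array(m["camera_matrix"]),np.array(m["dist_coeffs"])).reshape(h,w,2)
    P=np.stack([n[...,0]*d,-n[...,1]*d,-d,np.ones_like(d)],-1)@np.array(m["world_from_camera"]).T
    P=P[...,:3];P[d<=0]=np.nan;return P
E
python3 - <<'E'
from plant import *
from h import *
C={}
for n in("scene","top"):
    C[n]=cloud(np.load(f'pics/{n}0.npy'),camera_model(n))
T=C["top"];S=C["scene"]
def rep(name,P,u0,u1,v0,v1,bands):
    R=P[v0:v1,u0:u1].reshape(-1,3)
    for a,b in bands:
        q=R[(R[:,2]>a)&(R[:,2]<b)]
        if len(q)<3: print(name,a,b,len(q));continue
        r=cv2.minAreaRect((q[:,:2]*1000).astype(np.float32))
        print(name,(a,b),len(q),'mean',q.mean(0).round(4),'rect',np.round(r[0],1),np.round(r[1],1),round(r[2],1))
rep('crankT',T,170,240,170,225,[(.015,.033),(.06,.08),(.11,.135)])
rep('crankS',S,255,325,155,215,[(.06,.08),(.11,.135)])
rep('standT',T,270,380,125,215,[(.028,.045),(.145,.157),(.16,.2),(.17,.2)])
rep('standS',S,160,290,195,345,[(.028,.045),(.145,.157),(.16,.2),(.17,.2)])
for n,u,v in(("crank px",200,197),("knob",221,188),("sq",318,162),("tape",186,248)):
    print(n,T[v,u].round(4))
p=cv2.imread('pics/top0.png')
a=cv2.resize(p[165:255,165:265],None,fx=4,fy=4,interpolation=cv2.INTER_CUBIC)
b=cv2.resize(p[125:215,280:380],None,fx=4,fy=4,interpolation=cv2.INTER_CUBIC)
cv2.imwrite('pics/crop1.png',np.hstack([a,b]))
E
```

```text
crankT (0.015, 0.033) 889 mean [0.5033 0.1378 0.0247] rect [507.  137.2] [91.6 79.3] 64.3
crankT (0.06, 0.08) 312 mean [0.5106 0.1223 0.0694] rect [516.4 108.3] [30.6 90.4] 18.8
crankT (0.11, 0.135) 85 mean [0.5258 0.0744 0.1199] rect [526.4  74.8] [21.6 20. ] 0.6
crankS (0.06, 0.08) 194 mean [0.5196 0.1155 0.0689] rect [520.5 110.1] [29.7 96.1] 21.7
crankS (0.11, 0.135) 79 mean [0.5315 0.0714 0.1182] rect [529.7  72.8] [20. 20.] 76.1
standT (0.028, 0.045) 2405 mean [ 0.5561 -0.1767  0.0366] rect [ 574.8 -172.3] [151.9 201.2] 13.2
standT (0.145, 0.157) 1710 mean [ 0.5622 -0.134   0.1516] rect [ 568.  -152.8] [ 75.2 149.5] 13.0
standT (0.16, 0.2) 70 mean [ 0.5637 -0.1329  0.1769] rect [ 565.5 -132.8] [18.8 14.4] 24.8
standT (0.17, 0.2) 58 mean [ 0.5643 -0.133   0.1797] rect [ 564.8 -133.5] [13.9 13.8] 24.8
standS (0.028, 0.045) 3844 mean [ 0.5953 -0.1914  0.0362] rect [ 542.4 -107.5] [194.5 379.6] 28.3
standS (0.145, 0.157) 1712 mean [ 0.5693 -0.1396  0.1512] rect [ 569.9 -151.9] [ 75.1 148.4] 13.2
standS (0.16, 0.2) 116 mean [ 0.5696 -0.136   0.174 ] rect [ 568.  -134.1] [14.5 16.3] 20.0
standS (0.17, 0.2) 79 mean [ 0.5689 -0.1355  0.1782] rect [ 568.  -134.1] [14.5 16.3] 20.0
crank px [0.5103 0.1243 0.07  ]
knob [0.5227 0.071  0.1219]
sq [ 0.5655 -0.1324  0.1807]
tape [0.3948 0.1653 0.0131]
```

View pics/crop1.png

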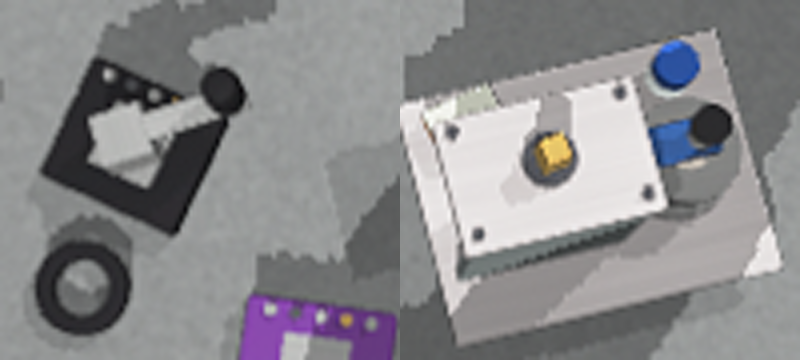

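The close crop shows the crank on the black block, with its hub near crop (120,140) and knob at (222,90). The brass square is at crop (553,152), turned relative to the plate. The sizes agree with the description: 91 x 30 mm crank, 150 x 200 mm plinth, plate at z = 0.152. Next is a planning helper, then a move above the stand.

```bash
cat >> h.py <<'E'
from scipy.spatial.transform import Rotation as R
def st():
    from plant import get_state
    s=get_state();Rm=R.from_quat(s["eef_rot"]);x=Rm.as_matrix()[:,0]
    print('t',round(s["clock"],2),'p',np.round(s["tool_pos"],4),'yaw',round(np.degrees(np.arctan2(x[1],x[0])),2),'q7',round(s["q"][6],2),
      'F',np.round(s["contact_force"],1),'M',np.round(s["moment"],2),'op',round(s["opening"]*88,1))
    return s,Rm
def plan(p,yaw,N):
    """tool-frame rows from here to TCP p, tool pointing down, x at yaw (deg)"""
    s,Rm=st();p0=np.array(s["tool_pos"]);c,q=np.cos(np.radians(yaw)),np.sin(np.radians(yaw))
    T=R.from_matrix(np.array([[c,q,0],[q,-c,0],[0,0,-1]]))
    rv=(Rm.inv()*T).as_rotvec()/N;d=(np.array(p)-p0)/N;A=Rm
    for i in range(N):
        print(i,'xyz',np.round(A.inv().apply(d)/.8,4),'w',np.round(rv/np.pi,4));A=A*R.from_rotvec(rv)
E
python3 - <<'E'
from plant import *
from h import *
m=np.array(camera_model("wrist")["world_from_camera"]);s,Rm=st()
print('cam in tool',Rm.inv().apply(m[:3,3]-s["tool_pos"]).round(3),'axes',Rm.inv().as_matrix()@m[:3,:3])
plan([.545,-.115,.33],19,11)
E
```

```text
t 0.1 p [ 0.2349 -0.5786  0.238 ] yaw -67.89 q7 -0.22 F [0.4 0.4 0.2] M [ 0.02 -0.04 -0.03] op 88.0
cam in tool [ 0.001 -0.082 -0.146] axes [[ 9.99999123e-01 -9.47247013e-04 -9.26020740e-04]
 [-1.19281837e-03 -9.47942380e-01 -3.18439666e-01]
 [-5.76173282e-04  3.18440491e-01 -9.47942678e-01]]
t 0.1 p [ 0.2349 -0.5786  0.238 ] yaw -67.89 q7 -0.22 F [0.4 0.4 0.2] M [ 0.02 -0.04 -0.03] op 88.0
0 xyz [-0.0356 -0.0525 -0.0104] w [-0.      0.     -0.0439]
1 xyz [-0.028  -0.0569 -0.0104] w [-0.      0.     -0.0439]
2 xyz [-0.0199 -0.0602 -0.0104] w [-0.      0.     -0.0439]
3 xyz [-0.0115 -0.0623 -0.0104] w [-0.      0.     -0.0439]
4 xyz [-0.0028 -0.0633 -0.0104] w [-0.      0.     -0.0439]
5 xyz [ 0.0059 -0.0631 -0.0104] w [-0.      0.     -0.0439]
6 xyz [ 0.0146 -0.0617 -0.0104] w [-0.      0.     -0.0439]
7 xyz [ 0.0229 -0.0591 -0.0105] w [-0.      0.     -0.0439]
8 xyz [ 0.0308 -0.0554 -0.0105] w [-0.      0.     -0.0439]
9 xyz [ 0.0381 -0.0506 -0.0105] w [-0.      0.     -0.0439]
10 xyz [ 0.0447 -0.0449 -0.0105] w [-0.      0.     -0.0439]
```

Request:
apply_moves(series=[{"x": -0.036, "y": -0.0525, "z": -0.0104, "wz": -0.044}, {"x": -0.028, "y": -0.057, "z": -0.0104, "wz": -0.044}, {"x": -0.02, "y": -0.06, "z": -0.0104, "wz": -0.044}, {"x": -0.0115, "y": -0.0623, "z": -0.0104, "wz": -0.044}, {"x": -0.0028, "y": -0.0633, "z": -0.0104, "wz": -0.044}, {"x": 0.006, "y": -0.063, "z": -0.0104, "wz": -0.044}, {"x": 0.0146, "y": -0.0617, "z": -0.0104, "wz": -0.044}, {"x": 0.023, "y": -0.059, "z": -0.0104, "wz": -0.044}])

```text
schema error: expected keys x, y, z, wx, wy, wz, fingers
```

```bash
python3 -c "
from h import *
plan([.545,-.115,.33],19,5)"
```

```text
t 0.1 p [ 0.2349 -0.5786  0.238 ] yaw -67.89 q7 -0.22 F [0.4 0.4 0.2] M [ 0.02 -0.04 -0.03] op 88.0
0 xyz [-0.0782 -0.1154 -0.0229] w [-0.0001  0.0001 -0.0965]
1 xyz [-0.0402 -0.1335 -0.0229] w [-0.0001  0.0001 -0.0965]
2 xyz [ 0.0015 -0.1394 -0.023 ] w [-0.0001  0.0001 -0.0965]
3 xyz [ 0.0431 -0.1326 -0.023 ] w [-0.0001  0.0001 -0.0965]
4 xyz [ 0.0808 -0.1137 -0.023 ] w [-0.0001  0.0001 -0.0965]
```

All seven keys are needed in every row.

Request:
apply_moves(series=[{"x": -0.036, "y": -0.0525, "z": -0.0104, "wx": 0, "wy": 0, "wz": -0.044, "fingers": 1}, {"x": -0.028, "y": -0.057, "z": -0.0104, "wx": 0, "wy": 0, "wz": -0.044, "fingers": 1}, {"x": -0.02, "y": -0.06, "z": -0.0104, "wx": 0, "wy": 0, "wz": -0.044, "fingers": 1}, {"x": -0.0115, "y": -0.0623, "z": -0.0104, "wx": 0, "wy": 0, "wz": -0.044, "fingers": 1}, {"x": -0.0028, "y": -0.0633, "z": -0.0104, "wx": 0, "wy": 0, "wz": -0.044, "fingers": 1}, {"x": 0.006, "y": -0.063, "z": -0.0104, "wx": 0, "wy": 0, "wz": -0.044, "fingers": 1}, {"x": 0.0146, "y": -0.0617, "z": -0.0104, "wx": 0, "wy": 0, "wz": -0.044, "fingers": 1}, {"x": 0.023, "y": -0.059, "z": -0.0104, "wx": 0, "wy": 0, "wz": -0.044, "fingers": 1}])

```text
clock: 1.1
tool_pos: [0.4575, -0.2316, 0.3027]
eef_rot: [1.0, -0.027, -0.004, -0.001]
contact_force: [0.5, -1.2, -0.3]
opening: 1.001
```

```bash
python3 -c "
from h import *
plan([.545,-.115,.33],19,5)"
```

```text
t 1.1 p [ 0.4575 -0.2316  0.3027] yaw -3.05 q7 -0.0 F [ 0.5 -1.2 -0.3] M [-0.07 -0.09 -0.02] op 88.1
0 xyz [ 0.0202 -0.0303 -0.0069] w [-0.0002  0.0004 -0.0245]
1 xyz [ 0.0225 -0.0286 -0.0069] w [-0.0002  0.0004 -0.0245]
2 xyz [ 0.0247 -0.0268 -0.0069] w [-0.0002  0.0004 -0.0245]
3 xyz [ 0.0267 -0.0248 -0.0069] w [-0.0002  0.0004 -0.0245]
4 xyz [ 0.0285 -0.0227 -0.0069] w [-0.0002  0.0004 -0.0245]
```

Request:
apply_moves(series=[{"x": 0.034, "y": -0.05, "z": -0.0115, "wx": 0, "wy": 0, "wz": -0.041, "fingers": 1}, {"x": 0.041, "y": -0.0445, "z": -0.0115, "wx": 0, "wy": 0, "wz": -0.041, "fingers": 1}, {"x": 0.047, "y": -0.0385, "z": -0.0115, "wx": 0, "wy": 0, "wz": -0.041, "fingers": 1}, {"x": 0, "y": 0, "z": 0, "wx": 0, "wy": 0, "wz": 0, "fingers": 1}])

```text
clock: 1.6
tool_pos: [0.5504, -0.1084, 0.3305]
eef_rot: [0.984, 0.176, -0.003, -0.003]
contact_force: [-0.5, 0.5, 0.6]
opening: 0.999
```

```bash
cat >> h.py <<'E'
def wrist(name):
    from plant import snapshot,camera_model
    m=camera_model("wrist");p,d=snapshot("wrist");cv2.imwrite(f'pics/{name}.png',p[:,:,::-1]);P=cloud(d,m);np.save(f'pics/{name}.npy',P);return p,P,m
def band(P,a,b,c=None,r=.1):
    q=P.reshape(-1,3);q=q[(q[:,2]>a)&(q[:,2]<b)]
    if c is not None:q=q[np.linalg.norm(q[:,:2]-c,axis=1)<r]
    t=cv2.minAreaRect((q[:,:2]*1000).astype(np.float32)) if len(q)>4 else None
    print((a,b),len(q),np.round(np.median(q,0),4),t and [np.round(v,1).tolist() for v in t])
    return q
E
python3 - <<'E'
from h import *
s,Rm=st()
p,P,m=wrist('w1')
band(P,.14,.158);c=[.566,-.133]
band(P,.154,.162,c,.02);band(P,.176,.19,c,.03);band(P,.178,.19,c,.03);band(P,.028,.04)
E
```

```text
t 1.6 p [ 0.5504 -0.1084  0.3305] yaw 20.27 q7 0.1 F [-0.5  0.5  0.6] M [-0.05 -0.09  0.01] op 87.9
(0.14, 0.158) 5475 [ 0.5632 -0.1309  0.1524] [[569.7, -159.8], [74.1, 158.7], 13.4]
(0.154, 0.162) 293 [ 0.5623 -0.1304  0.1583] [[567.6, -133.9], [31.1, 26.5], 20.2]
(0.176, 0.19) 165 [ 0.5657 -0.1345  0.182 ] [[565.8, -135.1], [13.0, 13.3], 20.5]
(0.178, 0.19) 161 [ 0.5659 -0.1346  0.182 ] [[565.8, -135.1], [13.0, 13.3], 20.5]
(0.028, 0.04) 7346 [ 0.5222 -0.2082  0.0366] [[498.4, -231.1], [827.4, 345.7], 83.1]
```

View pics/w1.png

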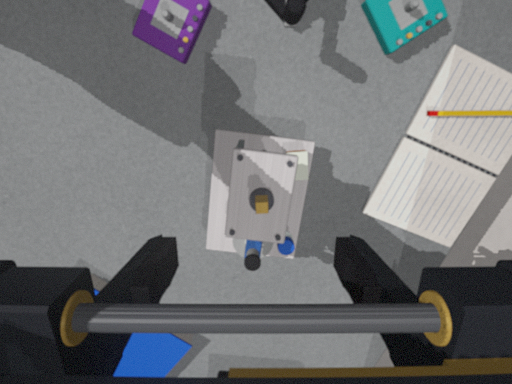

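The wrist view shows the brass square at (262,204) and the plate around it, with nothing in the way. Its top is at z ≈ 0.182, so the foot is at about 0.158. I'll take one closer look to get the square's angle.

Request:
apply_moves(series=[{"x": 0.0038, "y": 0.022, "z": 0.05, "wx": 0, "wy": 0, "wz": 0, "fingers": 1}, {"x": 0.0038, "y": 0.022, "z": 0.05, "wx": 0, "wy": 0, "wz": 0, "fingers": 1}, {"x": 0, "y": 0, "z": 0, "wx": 0, "wy": 0, "wz": 0, "fingers": 1}])

```text
clock: 2.02
tool_pos: [0.5632, -0.148, 0.2469]
eef_rot: [0.985, 0.17, -0.007, -0.0]
contact_force: [0.1, -0.3, -0.2]
opening: 0.996
```

```bash
python3 - <<'E'
from h import *
s,Rm=st()
p,P,m=wrist('w2');c=[.566,-.134]
band(P,.14,.158);band(P,.155,.161,c,.02);q=band(P,.178,.19,c,.03)
K=np.array(m["camera_matrix"]);D=np.array(m["dist_coeffs"]);W=np.array(m["world_from_camera"])
hsv=cv2.cvtColor(p,cv2.COLOR_RGB2HSV)
msk=((hsv[...,0]>12)&(hsv[...,0]<32)&(hsv[...,1]>110)).astype(np.uint8)
z=np.nan_to_num(P[...,2]);msk[(z<.176)|(z>.19)]=0
v,u=np.nonzero(msk);print('px',len(u),u.mean(),v.mean())
cn,_=cv2.findContours(msk,0,1);k=max(cn,key=cv2.contourArea).reshape(-1,2)
n=cv2.undistortPoints(k.reshape(-1,1,2).astype(float),K,D).reshape(-1,2)
r=np.stack([n[:,0],-n[:,1],-np.ones(len(n))],1)@W[:3,:3].T;o=W[:3,3]
w=o+r*((.182-o[2])/r[:,2])[:,None]
print(cv2.minAreaRect((w[:,:2]*1000).astype(np.float32)))
a,b,c0,d=int(u.mean())-60,int(u.mean())+60,int(v.mean())-60,int(v.mean())+60
cv2.imwrite('pics/w2c.png',cv2.resize(p[max(c0,0):d,a:b,::-1],None,fx=4,fy=4,interpolation=cv2.INTER_CUBIC))
E
```

```text
t 2.02 p [ 0.5632 -0.148   0.2469] yaw 19.57 q7 0.09 F [ 0.1 -0.3 -0.2] M [ 0.03 -0.03  0.06] op 87.7
(0.14, 0.158) 10273 [ 0.563  -0.1293  0.1524] [[569.7, -159.8], [74.3, 158.5], 13.4]
(0.155, 0.161) 515 [ 0.5619 -0.1307  0.1584] [[565.3, -134.7], [28.5, 26.5], 27.7]
(0.178, 0.19) 330 [ 0.5654 -0.1349  0.1823] [[565.8, -135.5], [14.0, 14.3], 24.3]
px 305 267.14426229508194 193.1081967213115
((565.5639038085938, -134.49542236328125), (13.34260368347168, 14.522820472717285), 26.469755172729492)
```

View pics/w2c.png

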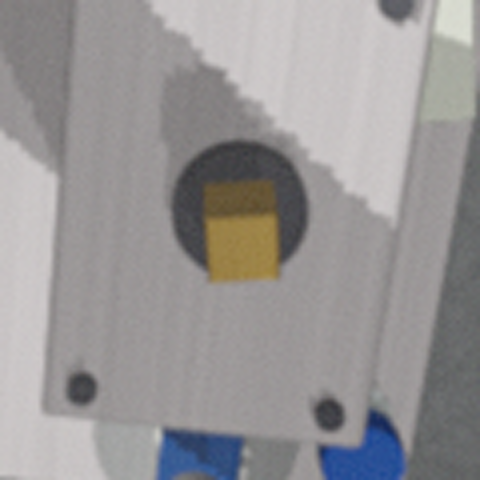

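The crop shows the square's top face with corners (206,218), (276,212), (281,278) and (211,283). It is turned about 4.3° anticlockwise of the tool, so the square stands at yaw ≈ 24°, with its axis at (0.5656, -0.1348). Next I'll look at the crank from the same tool orientation, so that any camera bias cancels.

```bash
python3 -c "
from h import *
plan([.511,.127,.21],19.3,6)"
```

```text
t 2.08 p [ 0.5643 -0.1468  0.2489] yaw 19.64 q7 0.09 F [-0.4 -0.1  0.4] M [-0.04 -0.11  0.07] op 88.0
0 xyz [ 0.0088 -0.0574  0.0081] w [-0.0001  0.0005  0.0003]
1 xyz [ 0.0087 -0.0575  0.0081] w [-0.0001  0.0005  0.0003]
2 xyz [ 0.0087 -0.0575  0.0081] w [-0.0001  0.0005  0.0003]
3 xyz [ 0.0086 -0.0575  0.0081] w [-0.0001  0.0005  0.0003]
4 xyz [ 0.0085 -0.0575  0.0081] w [-0.0001  0.0005  0.0003]
5 xyz [ 0.0084 -0.0575  0.0081] w [-0.0001  0.0005  0.0003]
```

Request:
apply_moves(series=[{"x": 0.0087, "y": -0.0575, "z": 0, "wx": 0, "wy": 0, "wz": 0, "fingers": 1}, {"x": 0.0087, "y": -0.0575, "z": 0, "wx": 0, "wy": 0, "wz": 0, "fingers": 1}, {"x": 0.0087, "y": -0.0575, "z": 0, "wx": 0, "wy": 0, "wz": 0, "fingers": 1}, {"x": 0.0087, "y": -0.0575, "z": 0.01, "wx": 0, "wy": 0, "wz": 0, "fingers": 0.6}, {"x": 0.0087, "y": -0.0575, "z": 0.02, "wx": 0, "wy": 0, "wz": 0, "fingers": 0.6}, {"x": 0.0087, "y": -0.0575, "z": 0.02, "wx": 0, "wy": 0, "wz": 0, "fingers": 0.6}, {"x": 0, "y": 0, "z": 0, "wx": 0, "wy": 0, "wz": 0, "fingers": 0.6}])

```text
clock: 2.95
tool_pos: [0.5136, 0.1373, 0.2217]
eef_rot: [0.986, 0.167, 0.006, -0.001]
contact_force: [-0.1, -0.5, 0.8]
opening: 0.8
```

```bash
python3 - <<'E'
from h import *
s,Rm=st()
p,P,m=wrist('w3');c=[.508,.1375]
band(P,.02,.03,c,.07);band(P,.06,.08,c,.1);band(P,.06,.08,c,.022);band(P,.115,.13,c,.09)
cv2.imwrite('pics/w3c.png',cv2.resize(p[60:384,60:460,::-1],None,fx=1.6,fy=1.6,interpolation=cv2.INTER_CUBIC))
v,u=np.nonzero(np.abs(P[...,2]-.07)<.005);print(u.min(),u.max(),v.min(),v.max())
E
```

```text
t 2.95 p [0.5136 0.1373 0.2217] yaw 19.22 q7 -0.48 F [-0.1 -0.5  0.8] M [-0.04 -0.06 -0.03] op 70.4
(0.02, 0.03) 3527 [0.4994 0.1475 0.0254] [[507.4, 134.2], [90.3, 79.9], 65.0]
(0.06, 0.08) 1410 [0.5134 0.1248 0.0703] [[515.5, 111.0], [29.6, 79.7], 18.3]
(0.06, 0.08) 877 [0.508  0.1348 0.0703] [[508.4, 132.6], [29.6, 34.0], 18.3]
(0.115, 0.13) 381 [0.5269 0.0752 0.1217] [[527.3, 73.4], [21.5, 19.7], 39.7]
199 263 163 367
```

View pics/w3c.png

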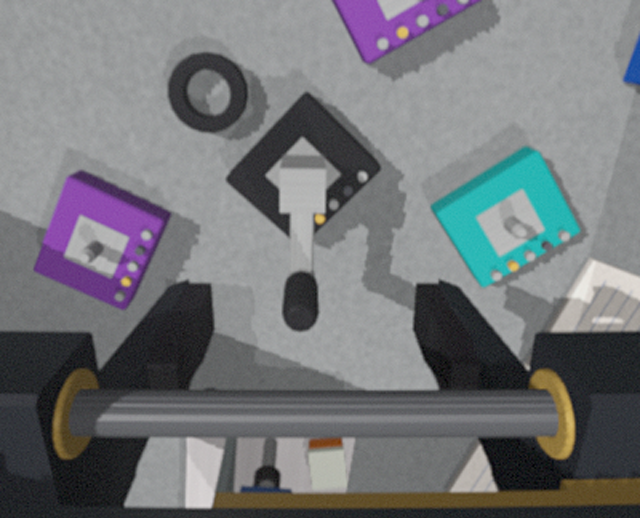

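The crop shows the crank on the black holder, hub at (302,180) and knob at (300,300), with the jaws straddling its line. The hub is at (0.5077, 0.1344), within 1 mm of the block's centre, and the crank's yaw is -71.7°. I'll go down for the grasp.

```bash
python3 -c "
from h import *
plan([.5077,.1344,.09],18.3,3)"
```

```text
t 3.0 p [0.5147 0.1346 0.2221] yaw 19.01 q7 -0.48 F [-0.7  0.5  0.2] M [-0.06 -0.13 -0.01] op 70.2
0 xyz [-0.0034 -0.001   0.055 ] w [ 0.0003 -0.0013  0.0013]
1 xyz [-0.0032 -0.001   0.055 ] w [ 0.0003 -0.0013  0.0013]
2 xyz [-0.003  -0.0009  0.055 ] w [ 0.0003 -0.0013  0.0013]
```

Request:
apply_moves(series=[{"x": -0.0034, "y": -0.001, "z": 0.055, "wx": 0.0003, "wy": -0.0013, "wz": 0.0013, "fingers": 0.6}, {"x": -0.0032, "y": -0.001, "z": 0.055, "wx": 0.0003, "wy": -0.0013, "wz": 0.0013, "fingers": 0.6}, {"x": -0.003, "y": -0.001, "z": 0.055, "wx": 0.0003, "wy": -0.0013, "wz": 0.0013, "fingers": 0.6}, {"x": 0, "y": 0, "z": 0, "wx": 0, "wy": 0, "wz": 0, "fingers": 0.4}])

```text
clock: 3.5
tool_pos: [0.5147, 0.1285, 0.0935]
eef_rot: [0.988, 0.153, 0.006, 0.002]
contact_force: [0.2, -1.2, 0.4]
opening: 0.715
```

```bash
python3 -c "
from h import *
plan([.5077,.1344,.037],18.3,2)"
```

```text
t 3.5 p [0.5147 0.1285 0.0935] yaw 17.6 q7 -0.66 F [ 0.2 -1.2  0.4] M [ 0.   -0.07 -0.01] op 62.9
0 xyz [-0.0035 -0.0051  0.0352] w [ 0.0009 -0.0019 -0.0019]
1 xyz [-0.0033 -0.005   0.0352] w [ 0.0009 -0.0019 -0.0019]
```

Request:
apply_moves(series=[{"x": -0.0068, "y": -0.01, "z": 0.01, "wx": 0.0009, "wy": -0.0038, "wz": -0.002, "fingers": 0.4}, {"x": 0, "y": 0, "z": 0, "wx": 0, "wy": 0, "wz": 0, "fingers": 0.4}])

```text
clock: 3.75
tool_pos: [0.5094, 0.1343, 0.0885]
eef_rot: [0.988, 0.155, 0.003, 0.001]
contact_force: [0.7, -0.1, 0.7]
opening: 0.699
```

```bash
python3 -c "
from h import *
plan([.5077,.1344,.037],18.3,3)"
```

```text
t 3.75 p [0.5094 0.1343 0.0885] yaw 17.82 q7 -0.67 F [ 0.7 -0.1  0.7] M [-0.   -0.1   0.03] op 61.5
0 xyz [-0.0008 -0.0003  0.0214] w [ 0.0003 -0.0005 -0.0009]
1 xyz [-0.0007 -0.0003  0.0214] w [ 0.0003 -0.0005 -0.0009]
2 xyz [-0.0007 -0.0003  0.0214] w [ 0.0003 -0.0005 -0.0009]
```

Request:
apply_moves(series=[{"x": -0.001, "y": -0.0005, "z": 0.02, "wx": 0.0003, "wy": -0.0005, "wz": -0.001, "fingers": 0.4}, {"x": -0.001, "y": -0.001, "z": 0.02, "wx": 0.0003, "wy": -0.0005, "wz": -0.001, "fingers": 0.4}, {"x": -0.001, "y": -0.001, "z": 0.02, "wx": 0.0003, "wy": -0.0005, "wz": -0.001, "fingers": 0.4}, {"x": 0, "y": 0, "z": 0, "wx": 0, "wy": 0, "wz": 0, "fingers": 0.4}])

```text
clock: 4.25
tool_pos: [0.509, 0.1359, 0.0405]
eef_rot: [0.987, 0.159, 0.003, -0.0]
contact_force: [-0.2, 0.6, -0.2]
opening: 0.698
```

```bash
python3 -c "
from h import *
plan([.5077,.1344,.037],18.3,1)"
```

```text
t 4.25 p [0.509  0.1359 0.0405] yaw 18.35 q7 -0.73 F [-0.2  0.6 -0.2] M [-0.07 -0.1  -0.06] op 61.5
0 xyz [-0.0022  0.0012  0.0043] w [ 0.0001 -0.0019  0.0003]
```

Request:
apply_moves(force=30, series=[{"x": -0.0022, "y": 0.0012, "z": 0.004, "wx": 0, "wy": -0.002, "wz": 0, "fingers": 0.2}, {"x": 0, "y": 0, "z": 0, "wx": 0, "wy": 0, "wz": 0, "fingers": -1}, {"x": 0, "y": 0, "z": 0, "wx": 0, "wy": 0, "wz": 0, "fingers": -1}, {"x": 0, "y": 0, "z": 0, "wx": 0, "wy": 0, "wz": 0, "fingers": -1}, {"x": 0, "y": 0, "z": 0, "wx": 0, "wy": 0, "wz": 0, "fingers": -1}])

```text
clock: 4.88
tool_pos: [0.5085, 0.1344, 0.0383]
eef_rot: [0.987, 0.159, 0.001, -0.0]
contact_force: [-0.8, -0.4, -3.0]
opening: 0.339
```

```bash
python3 -c "
from h import *
plan([.5077,.1344,.087],18.3,2)"
```

```text
t 4.88 p [0.5085 0.1344 0.0383] yaw 18.32 q7 -0.73 F [-0.8 -0.4 -3. ] M [-0.02 -0.12  0.02] op 29.8
0 xyz [-0.0004 -0.0001 -0.0305] w [-0.     -0.0003  0.    ]
1 xyz [-0.0004 -0.0001 -0.0305] w [-0.     -0.0003  0.    ]
```

Request:
apply_moves(series=[{"x": 0, "y": 0, "z": -0.015, "wx": 0, "wy": 0, "wz": 0, "fingers": -1}, {"x": 0, "y": 0, "z": -0.025, "wx": 0, "wy": 0, "wz": 0, "fingers": -1}, {"x": 0, "y": 0, "z": -0.04, "wx": 0, "wy": 0, "wz": 0, "fingers": -1}, {"x": 0, "y": 0, "z": -0.06, "wx": 0, "wy": 0, "wz": 0, "fingers": -1}, {"x": 0, "y": 0, "z": -0.06, "wx": 0, "wy": 0, "wz": 0, "fingers": -1}, {"x": 0, "y": 0, "z": -0.05, "wx": 0, "wy": 0, "wz": 0, "fingers": -1}])

```text
clock: 5.62
tool_pos: [0.5049, 0.1327, 0.2441]
eef_rot: [0.987, 0.16, -0.004, 0.001]
contact_force: [0.3, 0.1, -2.6]
opening: 0.337
```

```bash
python3 -c "
from h import *
plan([.5656,-.1348,.235],24,6)"
```

```text
t 5.62 p [0.5049 0.1327 0.2441] yaw 18.41 q7 -0.47 F [ 0.3  0.1 -2.6] M [-0.03 -0.17  0.02] op 29.7
0 xyz [-0.0056  0.0569  0.002 ] w [ 0.      0.0004 -0.0052]
1 xyz [-0.0065  0.0568  0.002 ] w [ 0.      0.0004 -0.0052]
2 xyz [-0.0074  0.0567  0.002 ] w [ 0.      0.0004 -0.0052]
3 xyz [-0.0084  0.0565  0.002 ] w [ 0.      0.0004 -0.0052]
4 xyz [-0.0093  0.0564  0.0019] w [ 0.      0.0004 -0.0052]
5 xyz [-0.0102  0.0562  0.0019] w [ 0.      0.0004 -0.0052]
```

Request:
apply_moves(series=[{"x": -0.006, "y": 0.057, "z": 0.001, "wx": 0, "wy": 0, "wz": -0.0052, "fingers": -1}, {"x": -0.0065, "y": 0.057, "z": 0.001, "wx": 0, "wy": 0, "wz": -0.0052, "fingers": -1}, {"x": -0.0074, "y": 0.0567, "z": 0.001, "wx": 0, "wy": 0, "wz": -0.0052, "fingers": -1}, {"x": -0.0084, "y": 0.0565, "z": 0.001, "wx": 0, "wy": 0, "wz": -0.0052, "fingers": -1}, {"x": -0.0093, "y": 0.0564, "z": 0.001, "wx": 0, "wy": 0, "wz": -0.0052, "fingers": -1}, {"x": -0.01, "y": 0.045, "z": 0.001, "wx": 0, "wy": 0, "wz": -0.0052, "fingers": -1}, {"x": 0, "y": 0, "z": 0, "wx": 0, "wy": 0, "wz": 0, "fingers": -1}])

```text
clock: 6.5
tool_pos: [0.5624, -0.1342, 0.2474]
eef_rot: [0.977, 0.211, -0.001, 0.001]
contact_force: [-0.3, -0.0, -2.8]
opening: 0.337
```

```bash
python3 -c "
from h import *
plan([.5656,-.1348,.205],24,2)"
```

```text
t 6.5 p [ 0.5624 -0.1342  0.2474] yaw 24.4 q7 0.12 F [-0.3 -0.  -2.8] M [ 0.06 -0.11  0.03] op 29.7
0 xyz [0.0017 0.0011 0.0265] w [0.0003 0.0003 0.0011]
1 xyz [0.0017 0.0012 0.0265] w [0.0003 0.0003 0.0011]
```

Request:
apply_moves(series=[{"x": 0.002, "y": 0.001, "z": 0.026, "wx": 0, "wy": 0, "wz": 0.001, "fingers": -1}, {"x": 0.002, "y": 0.001, "z": 0.02, "wx": 0, "wy": 0, "wz": 0.001, "fingers": -1}, {"x": 0, "y": 0, "z": 0, "wx": 0, "wy": 0, "wz": 0, "fingers": -1}])

```text
clock: 6.88
tool_pos: [0.5647, -0.132, 0.2108]
eef_rot: [0.978, 0.209, -0.001, 0.0]
contact_force: [-0.2, -0.5, -2.5]
opening: 0.338
```

```bash
python3 -c "
from h import *
plan([.5656,-.1348,.195],24,1)"
```

```text
t 6.88 p [ 0.5647 -0.132   0.2108] yaw 24.15 q7 0.08 F [-0.2 -0.5 -2.5] M [ 0.06 -0.09 -0.02] op 29.7
0 xyz [-0.0004  0.0036  0.0198] w [-0.      0.0007  0.0009]
```

Request:
apply_moves(series=[{"x": -0.0004, "y": 0.0036, "z": 0.009, "wx": 0, "wy": 0, "wz": 0.001, "fingers": -1}, {"x": 0, "y": 0, "z": 0, "wx": 0, "wy": 0, "wz": 0, "fingers": -1}])

```text
clock: 7.12
tool_pos: [0.566, -0.1339, 0.2041]
eef_rot: [0.978, 0.208, -0.001, 0.0]
contact_force: [0.1, -0.8, -3.2]
opening: 0.337
```

```bash
python3 -c "
from h import *
plan([.5656,-.1348,.195],24,1)"
```

```text
t 7.12 p [ 0.566  -0.1339  0.2041] yaw 24.06 q7 0.08 F [ 0.1 -0.8 -3.2] M [-0.02 -0.12 -0.01] op 29.6
0 xyz [-0.0009  0.0009  0.0114] w [0.0001 0.0004 0.0003]
```

Now I'll lower in small steps, watching the force.

Request:
apply_moves(series=[{"x": -0.0006, "y": 0.001, "z": 0.006, "wx": 0, "wy": 0.0004, "wz": 0, "fingers": -1}, {"x": 0, "y": 0, "z": 0.006, "wx": 0, "wy": 0, "wz": 0, "fingers": -1}, {"x": 0, "y": 0, "z": 0.003, "wx": 0, "wy": 0, "wz": 0, "fingers": -1}])

```text
clock: 7.5
tool_pos: [0.5668, -0.1349, 0.1924]
eef_rot: [0.978, 0.208, 0.001, 0.001]
contact_force: [-0.2, 0.3, -2.2]
opening: 0.339
```

```bash
python3 -c "
from h import *
plan([.5656,-.1348,.1715],24,4)"
```

```text
t 7.5 p [ 0.5668 -0.1349  0.1924] yaw 24.06 q7 0.06 F [-0.2  0.3 -2.2] M [-0.08 -0.08 -0.03] op 29.8
0 xyz [-0.0003 -0.0002  0.0065] w [ 0.0001 -0.0002  0.0001]
1 xyz [-0.0003 -0.0002  0.0065] w [ 0.0001 -0.0002  0.0001]
2 xyz [-0.0003 -0.0002  0.0065] w [ 0.0001 -0.0002  0.0001]
3 xyz [-0.0003 -0.0002  0.0065] w [ 0.0001 -0.0002  0.0001]
```

Request:
apply_moves(series=[{"x": -0.0005, "y": 0, "z": 0.003, "wx": 0, "wy": 0, "wz": 0, "fingers": -1}, {"x": 0, "y": 0, "z": 0.003, "wx": 0, "wy": 0, "wz": 0, "fingers": -1}])

```text
clock: 7.75
tool_pos: [0.5666, -0.1353, 0.1874]
eef_rot: [0.978, 0.208, 0.001, 0.001]
contact_force: [0.5, -0.1, -3.1]
opening: 0.338
```

```bash
python3 -c "
from h import *
plan([.5656,-.1348,.1715],24,4)"
```

```text
t 7.75 p [ 0.5666 -0.1353  0.1874] yaw 24.04 q7 0.06 F [ 0.5 -0.1 -3.1] M [-0.08 -0.18  0.01] op 29.8
0 xyz [-0.0002 -0.0003  0.005 ] w [ 0.0002 -0.0002  0.0001]
1 xyz [-0.0002 -0.0003  0.005 ] w [ 0.0002 -0.0002  0.0001]
2 xyz [-0.0002 -0.0003  0.005 ] w [ 0.0002 -0.0002  0.0001]
3 xyz [-0.0002 -0.0003  0.005 ] w [ 0.0002 -0.0002  0.0001]
```

It is entering with no added force.

Request:
apply_moves(series=[{"x": 0, "y": 0, "z": 0.005, "wx": 0, "wy": 0, "wz": 0, "fingers": -1}, {"x": 0, "y": 0, "z": 0.005, "wx": 0, "wy": 0, "wz": 0, "fingers": -1}, {"x": 0, "y": 0, "z": 0.004, "wx": 0, "wy": 0, "wz": 0, "fingers": -1}])

```text
clock: 8.12
tool_pos: [0.5666, -0.1353, 0.1754]
eef_rot: [0.978, 0.208, 0.001, 0.001]
contact_force: [1.0, -0.5, -2.1]
opening: 0.337
```

```bash
python3 -c "
from h import *
plan([.5656,-.1348,.1715],24,4)"
```

```text
t 8.12 p [ 0.5666 -0.1353  0.1754] yaw 24.04 q7 0.05 F [ 1.  -0.5 -2.1] M [-0.08 -0.13 -0.01] op 29.7
0 xyz [-0.0002 -0.0003  0.0012] w [ 0.0002 -0.0002  0.0001]
1 xyz [-0.0002 -0.0003  0.0012] w [ 0.0002 -0.0002  0.0001]
2 xyz [-0.0002 -0.0003  0.0012] w [ 0.0002 -0.0002  0.0001]
3 xyz [-0.0002 -0.0003  0.0012] w [ 0.0002 -0.0002  0.0001]
```

Request:
apply_moves(series=[{"x": 0, "y": 0, "z": 0.003, "wx": 0, "wy": 0, "wz": 0, "fingers": -1}, {"x": 0, "y": 0, "z": 0.003, "wx": 0, "wy": 0, "wz": 0, "fingers": -1}, {"x": 0, "y": 0, "z": 0.002, "wx": 0, "wy": 0, "wz": 0, "fingers": -1}])

```text
clock: 8.5
tool_pos: [0.5667, -0.1353, 0.1711]
eef_rot: [0.978, 0.208, 0.001, 0.002]
contact_force: [-4.9, 0.2, 15.1]
opening: 0.336
```

```bash
python3 - <<'E'
from h import *
from plant import *
st()
p,d=snapshot("scene");P=cloud(d,camera_model("scene"));cv2.imwrite('pics/s2.png',cv2.resize(p[180:340,140:300,::-1],None,fx=3.5,fy=3.5,interpolation=cv2.INTER_CUBIC))
E
```

```text
t 8.5 p [ 0.5667 -0.1353  0.1711] yaw 24.02 q7 0.04 F [-4.9  0.2 15.1] M [-0.15  1.03  0.  ] op 29.6
```

View pics/s2.png

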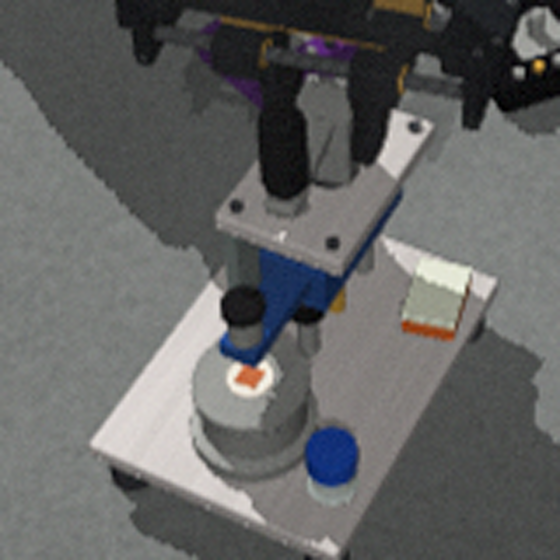

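The view shows the hub seated on the shoulder at crop (330,165), with the knob at (283,150). The fit is home: TCP z = 0.1711 against 0.1713 expected, and contact was felt at 15 N. I'll ease the pressure off and start winding. A 20 N grip limits the torque well below 1.3 N m.

Request:
apply_moves(force=20, series=[{"x": 0, "y": 0, "z": -0.001, "wx": 0, "wy": 0, "wz": 0, "fingers": -1}, {"x": 0, "y": 0, "z": 0, "wx": 0, "wy": 0, "wz": 0.03, "fingers": -1}, {"x": 0, "y": 0, "z": 0, "wx": 0, "wy": 0, "wz": 0.03, "fingers": -1}, {"x": 0, "y": 0, "z": 0, "wx": 0, "wy": 0, "wz": 0.03, "fingers": -1}, {"x": 0, "y": 0, "z": 0, "wx": 0, "wy": 0, "wz": 0.03, "fingers": -1}])

```text
clock: 9.18
tool_pos: [0.5669, -0.1356, 0.1724]
eef_rot: [1.0, 0.016, 0.002, 0.002]
contact_force: [-0.9, -0.9, -1.9]
opening: 0.338
```

```bash
python3 -c "
from h import *
plan([.5665,-.1353,.1715],0,4)"
```

```text
t 9.18 p [ 0.5669 -0.1356  0.1724] yaw 1.84 q7 -0.26 F [-0.9 -0.9 -1.9] M [-0.14  0.06  0.16] op 29.7
0 xyz [-0.0001 -0.0001  0.0003] w [ 0.0003 -0.0004  0.0026]
1 xyz [-0.0001 -0.0001  0.0003] w [ 0.0003 -0.0004  0.0026]
2 xyz [-0.0001 -0.0001  0.0003] w [ 0.0003 -0.0004  0.0026]
3 xyz [-0.0001 -0.0001  0.0003] w [ 0.0003 -0.0004  0.0026]
```

Torque is 0.16 N m as expected, and the crank tracks cleanly. I've wound 22°, so I'll keep going.

Request:
apply_moves(series=[{"x": 0, "y": 0, "z": 0.0003, "wx": 0.0003, "wy": -0.0004, "wz": 0.05, "fingers": -1}, {"x": 0, "y": 0, "z": 0, "wx": 0, "wy": 0, "wz": 0.05, "fingers": -1}, {"x": 0, "y": 0, "z": 0, "wx": 0, "wy": 0, "wz": 0.05, "fingers": -1}, {"x": 0, "y": 0, "z": 0, "wx": 0, "wy": 0, "wz": 0.05, "fingers": -1}, {"x": 0, "y": 0, "z": 0, "wx": 0, "wy": 0, "wz": 0.05, "fingers": -1}, {"x": 0, "y": 0, "z": 0, "wx": 0, "wy": 0, "wz": 0.05, "fingers": -1}, {"x": 0, "y": 0, "z": 0, "wx": 0, "wy": 0, "wz": 0.05, "fingers": -1}])

```text
clock: 10.05
tool_pos: [0.5663, -0.1352, 0.1723]
eef_rot: [0.853, -0.522, 0.002, 0.001]
contact_force: [-0.2, -1.2, -1.2]
opening: 0.338
```

```bash
python3 -c "
from h import *
plan([.5667,-.1354,.1715],-120,7)"
```

```text
t 10.05 p [ 0.5663 -0.1352  0.1723] yaw -62.95 q7 -1.1 F [-0.2 -1.2 -1.2] M [-0.17  0.11  0.14] op 29.7
0 xyz [ 0.0001 -0.      0.0002] w [-0.0001 -0.0001  0.0453]
1 xyz [ 0.0001 -0.0001  0.0002] w [-0.0001 -0.0001  0.0453]
2 xyz [ 0.0001 -0.0001  0.0002] w [-0.0001 -0.0001  0.0453]
3 xyz [ 0.     -0.0001  0.0002] w [-0.0001 -0.0001  0.0453]
4 xyz [ 0.     -0.0001  0.0002] w [-0.0001 -0.0001  0.0453]
5 xyz [ 0.     -0.0001  0.0002] w [-0.0001 -0.0001  0.0453]
6 xyz [ 0.     -0.0001  0.0002] w [-0.0001 -0.0001  0.0453]
```

Request:
apply_moves(series=[{"x": 0, "y": 0, "z": 0.0003, "wx": 0, "wy": 0, "wz": 0.05, "fingers": -1}, {"x": 0, "y": 0, "z": 0, "wx": 0, "wy": 0, "wz": 0.05, "fingers": -1}, {"x": 0, "y": 0, "z": 0, "wx": 0, "wy": 0, "wz": 0.05, "fingers": -1}, {"x": 0, "y": 0, "z": 0, "wx": 0, "wy": 0, "wz": 0.05, "fingers": -1}, {"x": 0, "y": 0, "z": 0, "wx": 0, "wy": 0, "wz": 0.05, "fingers": -1}, {"x": 0, "y": 0, "z": 0, "wx": 0, "wy": 0, "wz": 0.05, "fingers": -1}, {"x": 0, "y": 0, "z": 0, "wx": 0, "wy": 0, "wz": 0.05, "fingers": -1}, {"x": 0, "y": 0, "z": 0, "wx": 0, "wy": 0, "wz": 0.05, "fingers": -1}])

```text
clock: 11.05
tool_pos: [0.5664, -0.1343, 0.1723]
eef_rot: [-0.367, 0.93, -0.002, 0.0]
contact_force: [-1.4, -1.2, -1.4]
opening: 0.337
```

```bash
python3 -c "
from h import *
plan([.5667,-.1354,.1715],-155,4)"
```

```text
t 11.05 p [ 0.5664 -0.1343  0.1723] yaw -136.9 q7 -2.01 F [-1.4 -1.2 -1.4] M [-0.15  0.15  0.17] op 29.6
0 xyz [ 0.0002 -0.0003  0.0003] w [-0.0003 -0.      0.0251]
1 xyz [ 0.0001 -0.0003  0.0003] w [-0.0003 -0.      0.0251]
2 xyz [ 0.0001 -0.0003  0.0003] w [-0.0003 -0.      0.0251]
3 xyz [ 0.0001 -0.0003  0.0003] w [-0.0003 -0.      0.0251]
```

Request:
apply_moves(series=[{"x": 0.0001, "y": -0.0006, "z": 0.0003, "wx": -0.0003, "wy": 0, "wz": 0.03, "fingers": -1}, {"x": 0, "y": -0.0003, "z": 0, "wx": -0.0003, "wy": 0, "wz": 0.03, "fingers": -1}, {"x": 0, "y": 0, "z": 0, "wx": 0, "wy": 0, "wz": 0.025, "fingers": -1}, {"x": 0, "y": 0, "z": 0, "wx": 0, "wy": 0, "wz": 0.025, "fingers": -1}, {"x": 0, "y": 0, "z": 0, "wx": 0, "wy": 0, "wz": 0.025, "fingers": -1}, {"x": 0, "y": 0, "z": 0, "wx": 0, "wy": 0, "wz": 0.025, "fingers": -1}, {"x": 0, "y": 0, "z": 0, "wx": 0, "wy": 0, "wz": 0.025, "fingers": -1}])

```text
clock: 11.92
tool_pos: [0.5668, -0.1342, 0.1723]
eef_rot: [-0.079, 0.997, -0.001, 0.0]
contact_force: [-1.3, -1.3, 0.1]
opening: 0.341
```

```bash
python3 -c "
from h import *
plan([.5667,-.1354,.1715],-155,4)"
```

```text
t 11.93 p [ 0.5668 -0.1342  0.1723] yaw -170.89 q7 -2.43 F [-1.3 -1.3  0.1] M [-0.16  0.13  0.14] op 30.0
0 xyz [ 0.0001 -0.0004  0.0003] w [-0.0002 -0.     -0.0221]
1 xyz [ 0.0001 -0.0004  0.0003] w [-0.0002 -0.     -0.0221]
2 xyz [ 0.0001 -0.0004  0.0003] w [-0.0002 -0.     -0.0221]
3 xyz [ 0.0002 -0.0004  0.0003] w [-0.0002 -0.     -0.0221]
```

195° wound with no stop yet. The last joint nears its limit, so I'll release, rise over the hub, turn back half a turn and grip again.

Request:
apply_moves(series=[{"x": 0, "y": 0, "z": 0, "wx": 0, "wy": 0, "wz": 0, "fingers": 0.136}, {"x": 0, "y": 0, "z": 0, "wx": 0, "wy": 0, "wz": 0, "fingers": 0.136}, {"x": 0, "y": 0, "z": 0, "wx": 0, "wy": 0, "wz": 0, "fingers": 0.136}, {"x": 0, "y": 0, "z": -0.015, "wx": 0, "wy": 0, "wz": 0, "fingers": 0.136}, {"x": 0, "y": 0, "z": -0.02, "wx": 0, "wy": 0, "wz": 0, "fingers": 0.136}, {"x": 0, "y": 0, "z": -0.02, "wx": 0, "wy": 0, "wz": 0, "fingers": 0.136}, {"x": 0, "y": 0, "z": 0, "wx": 0, "wy": 0, "wz": 0, "fingers": 0.136}])

```text
clock: 12.8
tool_pos: [0.5684, -0.1332, 0.2209]
eef_rot: [-0.082, 0.997, -0.001, 0.002]
contact_force: [-0.9, 0.4, -0.4]
opening: 0.569
```

```bash
python3 -c "
from h import *
plan([.5667,-.1350,.215],9,17)" | head -3
```

```text
t 12.8 p [ 0.5684 -0.1332  0.2209] yaw -170.58 q7 -2.45 F [-0.9  0.4 -0.4] M [ 0.06  0.01 -0.03] op 50.1
0 xyz [ 0.0001 -0.0001  0.0004] w [-0.0001 -0.0001 -0.0587]
1 xyz [ 0.0002 -0.0001  0.0004] w [-0.0001 -0.0001 -0.0587]
```

Request:
apply_moves(series=[{"x": 0, "y": 0, "z": 0.0003, "wx": 0, "wy": 0, "wz": -0.059, "fingers": 0.136}, {"x": 0, "y": 0, "z": 0, "wx": 0, "wy": 0, "wz": -0.059, "fingers": 0.136}, {"x": 0, "y": 0, "z": 0, "wx": 0, "wy": 0, "wz": -0.059, "fingers": 0.136}, {"x": 0, "y": 0, "z": 0, "wx": 0, "wy": 0, "wz": -0.059, "fingers": 0.136}, {"x": 0, "y": 0, "z": 0, "wx": 0, "wy": 0, "wz": -0.059, "fingers": 0.136}, {"x": 0, "y": 0, "z": 0, "wx": 0, "wy": 0, "wz": -0.059, "fingers": 0.136}, {"x": 0, "y": 0, "z": 0, "wx": 0, "wy": 0, "wz": -0.059, "fingers": 0.136}, {"x": 0, "y": 0, "z": 0, "wx": 0, "wy": 0, "wz": -0.059, "fingers": 0.136}])

```text
clock: 13.8
tool_pos: [0.567, -0.1332, 0.2207]
eef_rot: [0.741, -0.672, 0.002, 0.0]
contact_force: [-0.3, 0.5, 0.7]
opening: 0.568
```

```bash
python3 -c "
from h import *
plan([.5667,-.1350,.215],9,8)"
```

```text
t 13.8 p [ 0.567  -0.1332  0.2207] yaw -84.42 q7 -1.34 F [-0.3  0.5  0.7] M [ 0.03 -0.02  0.04] op 49.9
0 xyz [0.0003 0.0001 0.0009] w [ 0.     -0.0002 -0.0649]
1 xyz [0.0003 0.0001 0.0009] w [ 0.     -0.0002 -0.0649]
2 xyz [0.0002 0.0002 0.0009] w [ 0.     -0.0002 -0.0649]
3 xyz [0.0002 0.0002 0.0009] w [ 0.     -0.0002 -0.0649]
4 xyz [0.0001 0.0003 0.0009] w [ 0.     -0.0002 -0.0649]
5 xyz [0.0001 0.0003 0.0009] w [ 0.     -0.0002 -0.0649]
6 xyz [0.     0.0003 0.0009] w [ 0.     -0.0002 -0.0649]
7 xyz [-0.      0.0003  0.0009] w [ 0.     -0.0002 -0.0649]
```

Request:
apply_moves(series=[{"x": 0.0003, "y": 0.0002, "z": 0, "wx": 0, "wy": 0, "wz": -0.059, "fingers": 0.136}, {"x": 0.0003, "y": 0.0002, "z": 0, "wx": 0, "wy": 0, "wz": -0.059, "fingers": 0.136}, {"x": 0.0003, "y": 0.0002, "z": 0, "wx": 0, "wy": 0, "wz": -0.059, "fingers": 0.136}, {"x": 0.0002, "y": 0.0002, "z": 0, "wx": 0, "wy": 0, "wz": -0.059, "fingers": 0.136}, {"x": 0.0001, "y": 0.0003, "z": 0, "wx": 0, "wy": 0, "wz": -0.059, "fingers": 0.136}, {"x": 0, "y": 0.0003, "z": 0, "wx": 0, "wy": 0, "wz": -0.059, "fingers": 0.136}, {"x": 0, "y": 0.0003, "z": 0, "wx": 0, "wy": 0, "wz": -0.059, "fingers": 0.136}, {"x": 0, "y": 0.0003, "z": 0, "wx": 0, "wy": 0, "wz": -0.059, "fingers": 0.136}])

```text
clock: 14.8
tool_pos: [0.5641, -0.1369, 0.2199]
eef_rot: [1.0, 0.013, -0.0, 0.003]
contact_force: [-0.7, -0.9, -0.4]
opening: 0.568
```

```bash
python3 -c "
from h import *
plan([.5667,-.1350,.1725],9.1,3)"
```

```text
t 14.8 p [ 0.5641 -0.1369  0.2199] yaw 1.52 q7 -0.19 F [-0.7 -0.9 -0.4] M [ 0.02 -0.1  -0.  ] op 50.0
0 xyz [ 0.0011 -0.0009  0.0197] w [ 0.0006  0.0001 -0.014 ]
1 xyz [ 0.0011 -0.0008  0.0197] w [ 0.0006  0.0001 -0.014 ]
2 xyz [ 0.0012 -0.0007  0.0197] w [ 0.0006  0.0001 -0.014 ]
```

Request:
apply_moves(series=[{"x": 0.0033, "y": -0.002, "z": 0.005, "wx": 0.0015, "wy": 0, "wz": -0.042, "fingers": 0.136}, {"x": 0, "y": 0, "z": 0, "wx": 0, "wy": 0, "wz": 0, "fingers": 0.136}])

```text
clock: 15.05
tool_pos: [0.5661, -0.136, 0.2155]
eef_rot: [0.997, 0.08, -0.001, 0.0]
contact_force: [-0.1, 0.5, 0.1]
opening: 0.568
```

```bash
python3 -c "
from h import *
plan([.5667,-.1350,.1725],9.1,3)"
```

```text
t 15.05 p [ 0.5661 -0.136   0.2155] yaw 9.23 q7 -0.08 F [-0.1  0.5  0.1] M [-0.07 -0.05 -0.  ] op 50.0
0 xyz [ 0.0004 -0.0004  0.0179] w [0.     0.0002 0.0002]
1 xyz [ 0.0003 -0.0004  0.0179] w [0.     0.0002 0.0002]
2 xyz [ 0.0003 -0.0004  0.0179] w [0.     0.0002 0.0002]
```

Request:
apply_moves(force=20, series=[{"x": 0.0003, "y": -0.0004, "z": 0.018, "wx": 0, "wy": 0, "wz": 0, "fingers": 0.136}, {"x": 0.0003, "y": -0.0004, "z": 0.018, "wx": 0, "wy": 0, "wz": 0, "fingers": 0.136}, {"x": 0.0003, "y": -0.0004, "z": 0.014, "wx": 0, "wy": 0, "wz": 0, "fingers": 0.136}, {"x": 0, "y": 0, "z": 0, "wx": 0, "wy": 0, "wz": 0, "fingers": -1}, {"x": 0, "y": 0, "z": 0, "wx": 0, "wy": 0, "wz": 0, "fingers": -1}, {"x": 0, "y": 0, "z": 0, "wx": 0, "wy": 0, "wz": 0, "fingers": -1}])

```text
clock: 15.8
tool_pos: [0.5667, -0.1348, 0.1722]
eef_rot: [0.997, 0.078, -0.001, 0.001]
contact_force: [1.5, 0.8, -2.4]
opening: 0.337
```

```bash
python3 -c "
from h import *
plan([.5667,-.1350,.1725],9.1,3)"
```

```text
t 15.8 p [ 0.5667 -0.1348  0.1722] yaw 8.97 q7 -0.12 F [ 1.5  0.8 -2.4] M [-0.03 -0.49  0.  ] op 29.7
0 xyz [ 0.      0.0001 -0.0001] w [ 0.0001  0.0003 -0.0002]
1 xyz [ 0.      0.0001 -0.0001] w [ 0.0001  0.0003 -0.0002]
2 xyz [ 0.      0.0001 -0.0001] w [ 0.0001  0.0003 -0.0002]
```

Request:
apply_moves(force=15, series=[{"x": 0, "y": 0, "z": 0, "wx": 0, "wy": 0, "wz": 0.025, "fingers": -1}, {"x": 0, "y": 0, "z": 0, "wx": 0, "wy": 0, "wz": 0.025, "fingers": -1}, {"x": 0, "y": 0, "z": 0, "wx": 0, "wy": 0, "wz": 0.025, "fingers": -1}, {"x": 0, "y": 0, "z": 0, "wx": 0, "wy": 0, "wz": 0.025, "fingers": -1}, {"x": 0, "y": 0, "z": 0, "wx": 0, "wy": 0, "wz": 0.025, "fingers": -1}, {"x": 0, "y": 0, "z": 0, "wx": 0, "wy": 0, "wz": 0.025, "fingers": -1}, {"x": 0, "y": 0, "z": 0, "wx": 0, "wy": 0, "wz": 0.025, "fingers": -1}])

```text
clock: 16.68
tool_pos: [0.5668, -0.1348, 0.1722]
eef_rot: [0.979, -0.203, -0.0, 0.001]
contact_force: [0.4, 0.0, -2.9]
opening: 0.34
```

```bash
python3 -c "
from h import *
st()"
```

```text
t 16.68 p [ 0.5668 -0.1348  0.1722] yaw -23.37 q7 -0.55 F [ 0.4  0.  -2.9] M [-0.04 -0.22  0.14] op 29.9
```

Request:
apply_moves(series=[{"x": 0, "y": 0, "z": 0, "wx": 0, "wy": 0, "wz": 0.025, "fingers": -1}, {"x": 0, "y": 0, "z": 0, "wx": 0, "wy": 0, "wz": 0.025, "fingers": -1}, {"x": 0, "y": 0, "z": 0, "wx": 0, "wy": 0, "wz": 0.025, "fingers": -1}, {"x": 0, "y": 0, "z": 0, "wx": 0, "wy": 0, "wz": 0.025, "fingers": -1}, {"x": 0, "y": 0, "z": 0, "wx": 0, "wy": 0, "wz": 0.025, "fingers": -1}, {"x": 0, "y": 0, "z": 0, "wx": 0, "wy": 0, "wz": 0.025, "fingers": -1}, {"x": 0, "y": 0, "z": 0, "wx": 0, "wy": 0, "wz": 0.025, "fingers": -1}, {"x": 0, "y": 0, "z": 0, "wx": 0, "wy": 0, "wz": 0.025, "fingers": -1}])

```text
clock: 17.68
tool_pos: [0.5668, -0.1348, 0.1722]
eef_rot: [0.864, -0.503, 0.0, 0.0]
contact_force: [0.7, -0.3, -3.2]
opening: 0.345
```

```bash
python3 -c "
from h import *
st()"
```

```text
t 17.68 p [ 0.5668 -0.1348  0.1722] yaw -60.36 q7 -1.02 F [ 0.7 -0.3 -3.2] M [-0.07 -0.2   0.14] op 30.3
```

Request:
apply_moves(force=20, series=[{"x": 0, "y": 0, "z": 0, "wx": 0, "wy": 0, "wz": 0.025, "fingers": -1}, {"x": 0, "y": 0, "z": 0, "wx": 0, "wy": 0, "wz": 0.025, "fingers": -1}, {"x": 0, "y": 0, "z": 0, "wx": 0, "wy": 0, "wz": 0.025, "fingers": -1}, {"x": 0, "y": 0, "z": 0, "wx": 0, "wy": 0, "wz": 0.025, "fingers": -1}, {"x": 0, "y": 0, "z": 0, "wx": 0, "wy": 0, "wz": 0.025, "fingers": -1}, {"x": 0, "y": 0, "z": 0, "wx": 0, "wy": 0, "wz": 0.025, "fingers": -1}, {"x": 0, "y": 0, "z": 0, "wx": 0, "wy": 0, "wz": 0.025, "fingers": -1}, {"x": 0, "y": 0, "z": 0, "wx": 0, "wy": 0, "wz": 0.025, "fingers": -1}])

```text
clock: 18.68
tool_pos: [0.5669, -0.1348, 0.1722]
eef_rot: [-0.66, 0.751, -0.0, -0.0]
contact_force: [0.9, -0.8, -3.1]
opening: 0.345
```

```bash
python3 -c "
from h import *
st()"
```

```text
t 18.68 p [ 0.5669 -0.1348  0.1722] yaw -97.33 q7 -1.47 F [ 0.9 -0.8 -3.1] M [-0.14 -0.15  0.13] op 30.4
```

301° wound, torque still 0.13 N m. I'll carry on.

Request:
apply_moves(force=22, series=[{"x": 0, "y": 0, "z": 0, "wx": 0, "wy": 0, "wz": 0.025, "fingers": -1}, {"x": 0, "y": 0, "z": 0, "wx": 0, "wy": 0, "wz": 0.025, "fingers": -1}, {"x": 0, "y": 0, "z": 0, "wx": 0, "wy": 0, "wz": 0.025, "fingers": -1}, {"x": 0, "y": 0, "z": 0, "wx": 0, "wy": 0, "wz": 0.025, "fingers": -1}, {"x": 0, "y": 0, "z": 0, "wx": 0, "wy": 0, "wz": 0.025, "fingers": -1}, {"x": 0, "y": 0, "z": 0, "wx": 0, "wy": 0, "wz": 0.025, "fingers": -1}, {"x": 0, "y": 0, "z": 0, "wx": 0, "wy": 0, "wz": 0.025, "fingers": -1}, {"x": 0, "y": 0, "z": 0, "wx": 0, "wy": 0, "wz": 0.025, "fingers": -1}])

```text
clock: 19.68
tool_pos: [0.5669, -0.1348, 0.1722]
eef_rot: [-0.388, 0.921, -0.0, 0.001]
contact_force: [0.1, -1.3, -4.2]
opening: 0.339
```

```bash
python3 -c "
from h import *
st()"
```

```text
t 19.68 p [ 0.5669 -0.1348  0.1722] yaw -134.29 q7 -1.92 F [ 0.1 -1.3 -4.2] M [-0.09 -0.12  0.13] op 29.8
```

Request:
apply_moves(series=[{"x": 0, "y": 0, "z": 0, "wx": 0, "wy": 0, "wz": 0.025, "fingers": -1}, {"x": 0, "y": 0, "z": 0, "wx": 0, "wy": 0, "wz": 0.025, "fingers": -1}, {"x": 0, "y": 0, "z": 0, "wx": 0, "wy": 0, "wz": 0.025, "fingers": -1}, {"x": 0, "y": 0, "z": 0, "wx": 0, "wy": 0, "wz": 0.025, "fingers": -1}, {"x": 0, "y": 0, "z": 0, "wx": 0, "wy": 0, "wz": 0.025, "fingers": -1}, {"x": 0, "y": 0, "z": 0, "wx": 0, "wy": 0, "wz": 0.025, "fingers": -1}, {"x": 0, "y": 0, "z": 0, "wx": 0, "wy": 0, "wz": 0.025, "fingers": -1}, {"x": 0, "y": 0, "z": 0, "wx": 0, "wy": 0, "wz": 0.025, "fingers": -1}])

```text
clock: 20.68
tool_pos: [0.565, -0.1299, 0.1726]
eef_rot: [-0.088, 0.996, 0.003, -0.002]
contact_force: [-0.4, 0.5, -1.5]
opening: 0.411
```

```bash
python3 -c "
from h import *
plan([.5667,-.1350,.21],9,18)"|head -3
```

```text
t 20.68 p [ 0.565  -0.1299  0.1726] yaw -169.89 q7 -2.37 F [-0.4  0.5 -1.5] M [ 0.29 -0.    0.8 ] op 36.1
0 xyz [-0.     -0.0004 -0.0026] w [ 0.0001  0.0002 -0.0552]
1 xyz [ 0.     -0.0004 -0.0026] w [ 0.0001  0.0002 -0.0552]
```

The stop was felt. The crank halted, the jaws slipped on the hub (opening 36 mm, about 15°), and the torque peaked near 0.8 N m, about 12 N at the knob and below the 20 N limit. I'll release and realign to find the crank's angle.

Request:
apply_moves(series=[{"x": 0, "y": 0, "z": 0, "wx": 0, "wy": 0, "wz": 0, "fingers": 0.35}, {"x": 0, "y": 0, "z": 0, "wx": 0, "wy": 0, "wz": 0, "fingers": 0.35}, {"x": 0, "y": 0, "z": 0, "wx": 0, "wy": 0, "wz": 0, "fingers": 0.35}])

```text
clock: 21.05
tool_pos: [0.5653, -0.1293, 0.1732]
eef_rot: [-0.089, 0.996, 0.003, -0.002]
contact_force: [-0.3, 0.1, -0.1]
opening: 0.674
```

```bash
python3 - <<'E'
from h import *
from plant import *
plan([.5667,-.1350,.1722],-155,2)
for n in("scene","top"):
    p,d=snapshot(n);P=cloud(d,camera_model(n));q=P.reshape(-1,3)
    k=(np.linalg.norm(q[:,:2]-[.566,-.134],axis=1)<.09)&(q[:,2]>.19)&(q[:,2]<.26)
    dark=p.reshape(-1,3).max(1)<70
    a=q[k&~dark];b=q[k&dark&(q[:,2]>.22)];print(n,len(a),len(b),np.median(a,0).round(4),np.median(b,0).round(4) if len(b) else None)
    cv2.imwrite(f'pics/{n}3.png',p[:,:,::-1])
a=cv2.imread('pics/scene3.png')[180:340,140:300];b=cv2.imread('pics/top3.png')[100:230,260:390]
cv2.imwrite('pics/st3.png',np.hstack([cv2.resize(a,(400,400)),cv2.resize(b,(400,400))]))
E
```

```text
t 21.05 p [ 0.5653 -0.1293  0.1732] yaw -169.75 q7 -2.36 F [-0.3  0.1 -0.1] M [ 0.09 -0.09 -0.  ] op 59.3
0 xyz [-0.0003 -0.0037  0.0006] w [ 0.0012 -0.0003 -0.041 ]
1 xyz [ 0.0002 -0.0037  0.0006] w [ 0.0012 -0.0003 -0.041 ]
scene 290 1157 [ 0.5704 -0.1376  0.2023] [ 0.6034 -0.1552  0.2505]
top 0 0 [nan nan nan] None
  return _methods._mean(a, axis=axis, dtype=dtype,
  ret = um.true_divide(
```

View pics/st3.png

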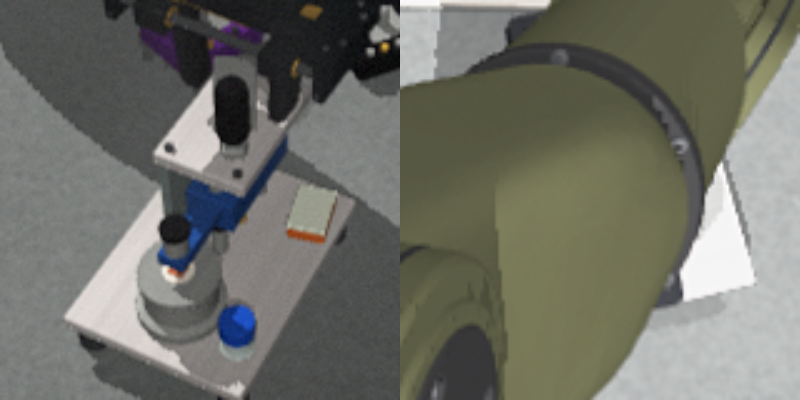

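The scene view shows the blue head low, with the probe just above the drum and the knob at crop (232,110). The sample box and pot are untouched. I'll measure the knob's bearing and realign.

Request:
apply_moves(series=[{"x": 0, "y": -0.0037, "z": 0, "wx": 0.0012, "wy": 0, "wz": -0.041, "fingers": 0.35}, {"x": 0, "y": -0.0037, "z": 0, "wx": 0.0012, "wy": 0, "wz": -0.041, "fingers": 0.35}, {"x": 0, "y": 0, "z": 0, "wx": 0, "wy": 0, "wz": 0, "fingers": 0.35}])

```text
clock: 21.52
tool_pos: [0.5666, -0.1357, 0.1732]
eef_rot: [-0.219, 0.976, -0.0, -0.001]
contact_force: [-0.5, 0.3, -1.2]
opening: 0.677
```

```bash
python3 - <<'E'
from h import *
from plant import *
plan([.5667,-.1350,.1722],-155,1)
p,d=snapshot("scene");P=cloud(d,camera_model("scene"))
w=P[200:250,218:250].reshape(-1,3)
c=np.array([.5680,-.1345])
k=(w[:,2]>.215)&(w[:,2]<.262)&(np.abs(np.linalg.norm(w[:,:2]-c,axis=1)-.065)<.014);q=w[k]
top=q[q[:,2]>.249]
for n,v in(("all",q),("top",top)):
    print(n,len(v),v.mean(0).round(4),np.degrees(np.arctan2(*(v.mean(0)[:2]-c)[::-1])).round(1),cv2.minEnclosingCircle((v[:,:2]*1000).astype(np.float32)))
# head / probe height: blue pixels
hsv=cv2.cvtColor(p,cv2.COLOR_RGB2HSV);b=(hsv[...,0]>105)&(hsv[...,0]<125)&(hsv[...,1]>150);b[:,230:]=0
z=P[...,2][b];z=z[z>.06];print('blue z',np.percentile(z,[2,10,50,90,98]).round(4),len(z))
E
```

```text
t 21.52 p [ 0.5666 -0.1357  0.1732] yaw -154.66 q7 -2.17 F [-0.5  0.3 -1.2] M [ 0.09 -0.04  0.03] op 59.6
0 xyz [-0.0005  0.0008  0.0012] w [-0.0001 -0.0006  0.0019]
all 319 [ 0.6142 -0.1872  0.2393] -48.8 ((612.6202392578125, -171.941650390625), 22.816904067993164)
top 104 [ 0.6114 -0.1846  0.2531] -49.1 ((610.9697265625, -183.3787078857422), 10.314712524414062)
blue z [0.0675 0.0955 0.1058 0.1107 0.113 ] 365
```

The knob's bearing is -49° at radius 65.5 mm, as it should be, so the crank now needs tool yaw -139°. I'll regrip squarely there and test the stop gently.

Request:
apply_moves(force=20, series=[{"x": -0.0005, "y": 0.0008, "z": 0.0005, "wx": 0, "wy": 0, "wz": -0.044, "fingers": 0.35}, {"x": 0, "y": 0, "z": 0, "wx": 0, "wy": 0, "wz": -0.044, "fingers": 0.35}, {"x": 0, "y": 0, "z": 0, "wx": 0, "wy": 0, "wz": 0, "fingers": -1}, {"x": 0, "y": 0, "z": 0, "wx": 0, "wy": 0, "wz": 0, "fingers": -1}, {"x": 0, "y": 0, "z": 0, "wx": 0, "wy": 0, "wz": 0, "fingers": -1}, {"x": 0, "y": 0, "z": 0, "wx": 0, "wy": 0, "wz": 0, "fingers": -1}])

```text
clock: 22.32
tool_pos: [0.5664, -0.1345, 0.1724]
eef_rot: [-0.349, 0.937, -0.0, -0.002]
contact_force: [1.6, 0.4, 0.1]
opening: 0.341
```

```bash
python3 -c "
from h import *
plan([.5667,-.1350,.1722],-139,1)"
```

```text
t 22.32 p [ 0.5664 -0.1345  0.1724] yaw -139.2 q7 -1.98 F [1.6 0.4 0.1] M [ 0.17 -0.04 -0.03] op 30.0
0 xyz [ 0.0002 -0.0008  0.0003] w [ 0.0002 -0.0009 -0.0011]
```

Request:
apply_moves(series=[{"x": 0, "y": 0, "z": 0, "wx": 0, "wy": 0, "wz": 0.008, "fingers": -1}, {"x": 0, "y": 0, "z": 0, "wx": 0, "wy": 0, "wz": 0.008, "fingers": -1}, {"x": 0, "y": 0, "z": 0, "wx": 0, "wy": 0, "wz": 0.008, "fingers": -1}])

```text
clock: 22.7
tool_pos: [0.5665, -0.1344, 0.1725]
eef_rot: [-0.312, 0.95, -0.001, -0.002]
contact_force: [-0.3, -0.7, -0.0]
opening: 0.344
```

```bash
python3 -c "
from h import *
st()"
```

```text
t 22.7 p [ 0.5665 -0.1344  0.1725] yaw -143.64 q7 -2.04 F [-0.3 -0.7 -0. ] M [ 0.05 -0.04  0.69] op 30.3
```

The torque rose to 0.69 N m within 4° (about 10.6 N at the knob), so the stop is confirmed. I'll release to unload, then regrip square and lift off.

Request:
apply_moves(force=25, series=[{"x": 0, "y": 0, "z": 0, "wx": 0, "wy": 0, "wz": 0, "fingers": 0}, {"x": 0, "y": 0, "z": 0, "wx": 0, "wy": 0, "wz": -0.008, "fingers": 0}, {"x": 0, "y": 0, "z": 0, "wx": 0, "wy": 0, "wz": 0, "fingers": -1}, {"x": 0, "y": 0, "z": 0, "wx": 0, "wy": 0, "wz": 0, "fingers": -1}, {"x": 0, "y": 0, "z": 0, "wx": 0, "wy": 0, "wz": 0, "fingers": -1}])

```text
clock: 23.32
tool_pos: [0.5664, -0.1344, 0.1724]
eef_rot: [-0.323, 0.946, -0.0, -0.002]
contact_force: [0.3, -0.7, -0.3]
opening: 0.341
```

```bash
python3 -c "
from h import *
plan([.5665,-.1345,.20],-141,3)"
```

```text
t 23.32 p [ 0.5664 -0.1344  0.1724] yaw -142.29 q7 -2.02 F [ 0.3 -0.7 -0.3] M [0.11 0.04 0.04] op 30.0
0 xyz [ 0.     -0.0001 -0.0115] w [ 0.0001 -0.0003 -0.0024]
1 xyz [ 0.     -0.0001 -0.0115] w [ 0.0001 -0.0003 -0.0024]
2 xyz [ 0.     -0.0001 -0.0115] w [ 0.0001 -0.0003 -0.0024]
```

Request:
apply_moves(series=[{"x": 0, "y": 0, "z": -0.01, "wx": 0, "wy": 0, "wz": 0, "fingers": -1}, {"x": 0, "y": 0, "z": -0.015, "wx": 0, "wy": 0, "wz": 0, "fingers": -1}, {"x": 0, "y": 0, "z": -0.02, "wx": 0, "wy": 0, "wz": 0, "fingers": -1}, {"x": 0, "y": 0, "z": -0.025, "wx": 0, "wy": 0, "wz": 0, "fingers": -1}, {"x": 0, "y": 0, "z": -0.025, "wx": 0, "wy": 0, "wz": 0, "fingers": -1}])

```text
clock: 23.95
tool_pos: [0.5645, -0.1337, 0.2516]
eef_rot: [-0.323, 0.946, 0.001, -0.004]
contact_force: [0.3, -0.3, -3.2]
opening: 0.343
```

```bash
python3 -c "
from h import *
plan([.5080,.1342,.24],-120,6)"
```

```text
t 23.95 p [ 0.5645 -0.1337  0.2516] yaw -142.34 q7 -2.06 F [ 0.3 -0.3 -3.2] M [ 0.13 -0.01  0.03] op 30.2
0 xyz [-0.0248  0.0514  0.0025] w [ 0.0003 -0.0003 -0.0207]
1 xyz [-0.0281  0.0497  0.0025] w [ 0.0003 -0.0003 -0.0207]
2 xyz [-0.0313  0.0477  0.0025] w [ 0.0003 -0.0003 -0.0207]
3 xyz [-0.0343  0.0456  0.0024] w [ 0.0003 -0.0003 -0.0207]
4 xyz [-0.0372  0.0433  0.0024] w [ 0.0003 -0.0003 -0.0207]
5 xyz [-0.0399  0.0408  0.0024] w [ 0.0003 -0.0003 -0.0207]
```

```bash
python3 -c "
from h import *
plan([.5083,.1344,.24],-85,6)"
```

```text
t 23.95 p [ 0.5645 -0.1337  0.2516] yaw -142.34 q7 -2.06 F [ 0.3 -0.3 -3.2] M [ 0.13 -0.01  0.03] op 30.2
0 xyz [-0.0249  0.0514  0.0025] w [ 0.0004 -0.0002 -0.0531]
1 xyz [-0.0331  0.0465  0.0025] w [ 0.0004 -0.0002 -0.0531]
2 xyz [-0.0403  0.0404  0.0024] w [ 0.0004 -0.0002 -0.0531]
3 xyz [-0.0465  0.0331  0.0024] w [ 0.0004 -0.0002 -0.0531]
4 xyz [-0.0513  0.025   0.0024] w [ 0.0004 -0.0002 -0.0531]
5 xyz [-0.0548  0.0161  0.0024] w [ 0.0004 -0.0002 -0.0531]
```

Request:
apply_moves(force=30, series=[{"x": -0.025, "y": 0.0514, "z": 0, "wx": 0.0004, "wy": 0, "wz": -0.053, "fingers": -1}, {"x": -0.033, "y": 0.0465, "z": 0, "wx": 0.0004, "wy": 0, "wz": -0.053, "fingers": -1}, {"x": -0.0403, "y": 0.0404, "z": 0, "wx": 0.0004, "wy": 0, "wz": -0.053, "fingers": -1}, {"x": -0.0465, "y": 0.033, "z": 0.002, "wx": 0.0004, "wy": 0, "wz": -0.053, "fingers": -1}, {"x": -0.0513, "y": 0.025, "z": 0.002, "wx": 0.0004, "wy": 0, "wz": -0.053, "fingers": -1}, {"x": -0.045, "y": 0.013, "z": 0.002, "wx": 0.0004, "wy": 0, "wz": -0.053, "fingers": -1}, {"x": 0, "y": 0, "z": 0, "wx": 0, "wy": 0, "wz": 0, "fingers": -1}])

```text
clock: 24.82
tool_pos: [0.5054, 0.1309, 0.2557]
eef_rot: [0.746, -0.666, 0.004, 0.001]
contact_force: [-0.1, -0.6, -3.2]
opening: 0.339
```

```bash
python3 -c "
from h import *
plan([.5083,.1344,.09],-87,4)"
```

```text
t 24.82 p [0.5054 0.1309 0.2557] yaw -83.46 q7 -1.75 F [-0.1 -0.6 -3.2] M [-0.04  0.03 -0.02] op 29.9
0 xyz [-0.0013 -0.0008  0.0518] w [-0.0004 -0.0005  0.0049]
1 xyz [-0.0013 -0.0008  0.0518] w [-0.0004 -0.0005  0.0049]
2 xyz [-0.0012 -0.0009  0.0518] w [-0.0004 -0.0005  0.0049]
3 xyz [-0.0011 -0.0009  0.0518] w [-0.0004 -0.0005  0.0049]
```

Request:
apply_moves(series=[{"x": -0.0013, "y": -0.0008, "z": 0.052, "wx": -0.0004, "wy": -0.0005, "wz": 0, "fingers": -1}, {"x": -0.0013, "y": -0.0008, "z": 0.052, "wx": -0.0004, "wy": -0.0005, "wz": 0, "fingers": -1}, {"x": -0.0013, "y": -0.0008, "z": 0.052, "wx": -0.0004, "wy": -0.0005, "wz": 0, "fingers": -1}, {"x": -0.001, "y": -0.001, "z": 0.04, "wx": -0.0004, "wy": -0.0005, "wz": 0, "fingers": -1}, {"x": 0, "y": 0, "z": 0, "wx": 0, "wy": 0, "wz": 0, "fingers": -1}])

```text
clock: 25.45
tool_pos: [0.5128, 0.1284, 0.1005]
eef_rot: [0.742, -0.67, 0.005, -0.001]
contact_force: [0.5, -0.1, -2.5]
opening: 0.339
```

```bash
python3 -c "
from h import *
plan([.5083,.1344,.07],-84,1)"
```

```text
t 25.45 p [0.5128 0.1284 0.1005] yaw -84.14 q7 -1.73 F [ 0.5 -0.1 -2.5] M [ 0.01  0.08 -0.04] op 29.8
0 xyz [-0.0083  0.0051  0.0381] w [-0.0023 -0.0019 -0.0008]
```

Request:
apply_moves(series=[{"x": -0.0083, "y": 0.005, "z": 0.019, "wx": -0.0023, "wy": -0.0019, "wz": 0, "fingers": -1}, {"x": 0, "y": 0, "z": 0, "wx": 0, "wy": 0, "wz": 0, "fingers": -1}])

```text
clock: 25.7
tool_pos: [0.5097, 0.1342, 0.0869]
eef_rot: [0.742, -0.671, 0.001, -0.001]
contact_force: [-0.0, 0.9, -2.2]
opening: 0.34
```

```bash
python3 -c "
from h import *
plan([.5083,.1344,.066],-84,1)"
```

```text
t 25.7 p [0.5097 0.1342 0.0869] yaw -84.26 q7 -1.73 F [-0.   0.9 -2.2] M [0.01 0.07 0.  ] op 29.9
0 xyz [-0.0005  0.0018  0.0261] w [-0.001  -0.     -0.0015]
```

Request:
apply_moves(series=[{"x": -0.0004, "y": 0.0016, "z": 0.014, "wx": -0.001, "wy": 0, "wz": 0, "fingers": -1}, {"x": 0, "y": 0, "z": 0.007, "wx": 0, "wy": 0, "wz": 0, "fingers": -1}, {"x": 0, "y": 0, "z": 0, "wx": 0, "wy": 0, "wz": 0, "fingers": -1}])

```text
clock: 26.08
tool_pos: [0.5096, 0.1346, 0.0706]
eef_rot: [0.742, -0.671, 0.001, -0.001]
contact_force: [-0.2, 0.5, -2.8]
opening: 0.34
```

```bash
python3 -c "
from h import *
plan([.5083,.1344,.0396],-84,5)"
```

```text
t 26.07 p [0.5096 0.1346 0.0706] yaw -84.27 q7 -1.73 F [-0.2  0.5 -2.8] M [-0.02  0.01  0.02] op 29.9
0 xyz [0.     0.0004 0.0078] w [-0.0002  0.     -0.0003]
1 xyz [0.     0.0004 0.0078] w [-0.0002  0.     -0.0003]
2 xyz [0.     0.0004 0.0078] w [-0.0002  0.     -0.0003]
3 xyz [0.     0.0003 0.0078] w [-0.0002  0.     -0.0003]
4 xyz [0.     0.0003 0.0078] w [-0.0002  0.     -0.0003]
```

Request:
apply_moves(series=[{"x": 0, "y": 0.0016, "z": 0.006, "wx": -0.0005, "wy": 0, "wz": 0, "fingers": -1}, {"x": 0, "y": 0.0003, "z": 0.006, "wx": 0, "wy": 0, "wz": 0, "fingers": -1}, {"x": 0, "y": 0, "z": 0.005, "wx": 0, "wy": 0, "wz": 0, "fingers": -1}])

```text
clock: 26.45
tool_pos: [0.5085, 0.1345, 0.0567]
eef_rot: [0.742, -0.671, 0.001, -0.001]
contact_force: [0.7, -0.2, -3.4]
opening: 0.339
```

```bash
python3 -c "
from h import *
plan([.5083,.1344,.0396],-84,5)"
```

```text
t 26.45 p [0.5085 0.1345 0.0567] yaw -84.28 q7 -1.73 F [ 0.7 -0.2 -3.4] M [ 0.05  0.04 -0.06] op 29.9
0 xyz [0.     0.0001 0.0043] w [-0.0002  0.     -0.0003]
1 xyz [0.     0.0001 0.0043] w [-0.0002  0.     -0.0003]
2 xyz [0.     0.0001 0.0043] w [-0.0002  0.     -0.0003]
3 xyz [0.     0.0001 0.0043] w [-0.0002  0.     -0.0003]
4 xyz [0.     0.0001 0.0043] w [-0.0002  0.     -0.0003]
```

The socket is over the pin with no force. I'll continue down.

Request:
apply_moves(series=[{"x": 0, "y": 0, "z": 0.005, "wx": 0, "wy": 0, "wz": 0, "fingers": -1}, {"x": 0, "y": 0, "z": 0.005, "wx": 0, "wy": 0, "wz": 0, "fingers": -1}, {"x": 0, "y": 0, "z": 0.004, "wx": 0, "wy": 0, "wz": 0, "fingers": -1}, {"x": 0, "y": 0, "z": 0.003, "wx": 0, "wy": 0, "wz": 0, "fingers": -1}, {"x": 0, "y": 0, "z": 0.0025, "wx": 0, "wy": 0, "wz": 0, "fingers": -1}])

```text
clock: 27.08
tool_pos: [0.5085, 0.1345, 0.0397]
eef_rot: [0.742, -0.671, 0.001, -0.001]
contact_force: [0.2, 0.2, -2.5]
opening: 0.34
```

```bash
python3 -c "
from h import *
st()"
```

```text
t 27.07 p [0.5085 0.1345 0.0397] yaw -84.27 q7 -1.73 F [ 0.2  0.2 -2.5] M [ 0.03  0.04 -0.04] op 29.9
```

Request:
apply_moves(series=[{"x": 0, "y": 0, "z": 0.0015, "wx": 0, "wy": 0, "wz": 0, "fingers": -1}, {"x": 0, "y": 0, "z": 0.0015, "wx": 0, "wy": 0, "wz": 0, "fingers": -1}])

```text
clock: 27.32
tool_pos: [0.5086, 0.1346, 0.0393]
eef_rot: [0.742, -0.671, 0.001, -0.001]
contact_force: [-1.8, -0.5, 13.6]
opening: 0.343
```

```bash
python3 -c "
from h import *
st()"
```

```text
t 27.32 p [0.5086 0.1346 0.0393] yaw -84.28 q7 -1.73 F [-1.8 -0.5 13.6] M [-0.2   0.59  0.01] op 30.2
```

Seated at z = 0.0393 against 0.0396 expected, with contact felt. I'll release and withdraw straight up.

Request:
apply_moves(series=[{"x": 0, "y": 0, "z": 0, "wx": 0, "wy": 0, "wz": 0, "fingers": 0.3}, {"x": 0, "y": 0, "z": 0, "wx": 0, "wy": 0, "wz": 0, "fingers": 0.3}, {"x": 0, "y": 0, "z": 0, "wx": 0, "wy": 0, "wz": 0, "fingers": 0.3}, {"x": 0, "y": 0, "z": -0.02, "wx": 0, "wy": 0, "wz": 0, "fingers": 0.3}, {"x": 0, "y": 0, "z": -0.03, "wx": 0, "wy": 0, "wz": 0, "fingers": 0.3}, {"x": 0, "y": 0, "z": -0.05, "wx": 0, "wy": 0, "wz": 0, "fingers": 0.3}, {"x": 0, "y": 0, "z": -0.06, "wx": 0, "wy": 0, "wz": 0, "fingers": 0.3}, {"x": 0, "y": 0, "z": -0.06, "wx": 0, "wy": 0, "wz": 0, "fingers": 0.3}])

```text
clock: 28.32
tool_pos: [0.5067, 0.1338, 0.2215]
eef_rot: [0.741, -0.671, -0.0, 0.0]
contact_force: [-0.3, 0.3, 0.3]
opening: 0.652
```

```bash
python3 - <<'E'
from h import *
from plant import *
st()
S0=cloud(np.load('pics/scene0.npy'),camera_model("scene"));p0=cv2.imread('pics/scene0.png')[:,:,::-1]
p,d=snapshot("scene");P=cloud(d,camera_model("scene"));cv2.imwrite('pics/s5.png',p[:,:,::-1])
w=wrist('w5')[1]
for a in(w,P):
    band(a,.06,.08,[.508,.135],.022);band(a,.06,.08,[.508,.135],.1);band(a,.112,.13,[.508,.135],.09)
# black cap on the probe head, near scene px (210,268)
for im,Q in((p0,S0),(p,P)):
    dark=im.max(2)<60;m=np.zeros_like(dark);m[255:290,195:225]=1
    z=Q[dark&m];z=z[z[:,2]>.06];print('cap',len(z),np.percentile(z[:,2],[10,50,90,98]).round(4))
cv2.imwrite('pics/s5c.png',np.hstack([cv2.resize(p[140:350,150:330,::-1],(514,600),interpolation=cv2.INTER_CUBIC)]))
E
```

```text
t 28.32 p [0.5067 0.1338 0.2215] yaw -84.29 q7 -1.75 F [-0.3  0.3  0.3] M [ 0.   -0.07 -0.03] op 57.4
(0.06, 0.08) 867 [0.5111 0.134  0.0703] [[511.5, 133.9], [36.4, 30.0], 8.4]
(0.06, 0.08) 1323 [0.5199 0.1362 0.0702] [[538.8, 138.0], [91.7, 30.0], 8.6]
(0.112, 0.13) 555 [0.5737 0.1431 0.1216] [[573.3, 143.0], [21.8, 22.4], 7.1]
(0.06, 0.08) 159 [0.5116 0.132  0.0695] [[511.7, 135.5], [35.2, 32.5], 7.3]
(0.06, 0.08) 319 [0.5289 0.1369 0.0692] [[540.0, 139.2], [92.2, 32.5], 7.3]
(0.112, 0.13) 74 [0.5768 0.1411 0.1198] [[575.6, 144.1], [21.3, 20.6], 78.9]
cap 194 [0.0882 0.141  0.1437 0.1445]
cap 135 [0.1213 0.1307 0.1326 0.1338]
```

View pics/s5c.png

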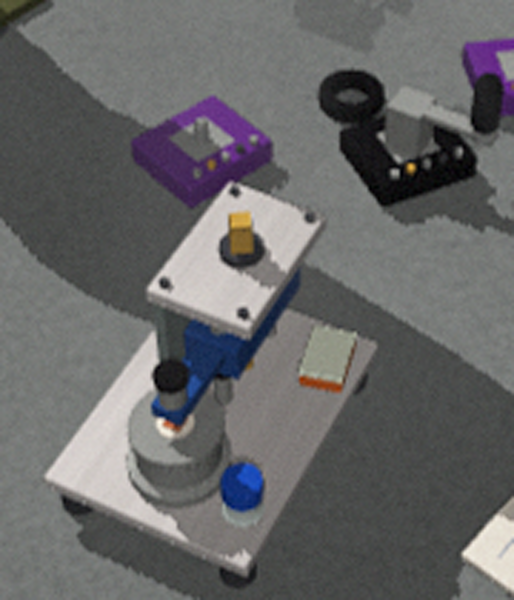

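```bash
python3 -c "
from plant import *
print(finish_job())"
```

```text
the job is handed in; nothing more can be done
None
```

The job is done and handed in at about 28.5 s of the 72 s allowed. I fitted the crank home on the brass square, wound it clockwise to the lower stop, and put it back fully down on its parking pin.

- **Winding:** I turned it about 0.95 of a turn (about 343°), with one regrip part-way. The jaws slipped about 30° on the hub when the stop came. The highest torque I read was 0.8 N m, about 12 N at the knob. I then regripped and pressed gently: torque rose to 0.69 N m (about 10.6 N) within 4°, which confirmed the stop.
- **Parking:** Contact was felt when it seated. The hub's top reads 70.3 mm high, as it should (25 + 45 mm).
- **Robot:** The gripper was open and clear at z = 0.22 m when I handed in.
- **Bystanders:** The box, pot and tape look undisturbed in the last picture.

**Disagreements:**
- The probe head came down about 11 mm in the camera, against 11.4 mm worked out from the crank's angle. That is within measurement noise.
- I judged the tilt of the hub in the jaws as about 15° from the opening, but the camera showed about 30°. I used the camera's value.
- I did not measure the probe tip's own height above the drum.

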